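# Stack the polish tins and lock the stand

## Robot

A 6-joint arm with a two-finger parallel gripper is mounted at the origin on the work surface. World frame = base frame: x ahead of the robot, y to its left, z up, the work surface at z = 0. Lengths are in m, angles in rad, forces in N, time in s.
With the tool pointing down it reaches from about 0.375 to 0.975 m from the base axis. Payload 3.8 kg.
Tool frame: the origin (TCP) lies between the finger pads; the fingertips stand 8 mm ahead of it and the grasp point (between the pads) lies 11 mm behind it (tcp_to_tips is the distance from the TCP to the fingertips, in m); z points along the fingers, y is the line along which they close (so a half turn about z gives the same grasp; the last joint's range is limited). The gripper opens to 85 mm and grips with 20 to 120 N. Pads are 22 mm wide; open, the fingers measure 114 mm over their backs; the gripper's body (76 mm by 85 mm) begins 54 mm behind the grasp point. The pads swing forward as they close: fully open they stand 13 mm farther back than shut.
Start: joints at [1.213, 0.264, 1.604, -0, 1.274, -0.037], TCP at [0.213, 0.641, 0.239] pointing down, gripper open.
Joint ranges: [-2.63, 2.63], [-0.94, 2.18], [0.31, 2.57], [-1.31, 4.45], [0, 2.66], [-2.55, 2.55]. Speed limits (rad/s): [2.57, 2.57, 3.14, 3.14, 3.14, 3.14].

## Interface

Orientations are given as a rotation vector (axis times angle).
In Python, from workcell import * gives the robot as it stands.
- The arm moves only by the tool move_arm, never from a script. Its argument "series" is one flat list of numbers, 7 for each row, row after row: the finger opening in cm, from 0 to 8.54, then the shift along the tool's x, y, z in cm, then the turn, a rotation vector about the tool's x, y, z in degrees. A call has 1 to 5 rows; each row shifts and turns the commanded pose from where the row before left it, along the tool's axes as they then stand; what a row does not reach is not made up. A row lasts 1/8 s, in which the tool goes at most 62.5 mm and 10.7 degrees, less where a joint would pass 70% of its speed; a pose out of reach is approached as far as the arm can. A call is refused whole if a number of a shift passes 6.25 or a number of a turn 10.7, either way. A call with a gripper value outside its range is refused whole. The fingers move at their own pace and stop on an object; "grip_force" is the grip in N (left out, the last holds). Time passes only in rows, so rows that do not move let the fingers close. It gives the time, the measured TCP pose, the force, the opening and the grip force at its end, in the units of the state.
- read_state(): the state, without advancing time (a new reading comes with each control period).
- read_camera(name): name is "scene" or "top" or "wrist"; returns the picture (400x640x3 uint8, red, green, blue); there is no depth.
- calibration(name): a dict with "camera_matrix" (3x3 intrinsics, pixels), "rvec" (rotation vector, rad) and "tvec" (3), from world to camera coordinates, as OpenCV has them. Camera axes: x right, y down, z forward; pixel columns grow to the right and rows downward; lengths in m; the calibration is good to about 2 mm. A picture is of the moment at which its call begins: read the wrist's pose just before it. calibration takes no time and is no camera call; for the wrist camera it gives the pose at the moment of the call.
- finish_job(): hands the job in; it is judged then, once.
The state is a dict: "time": time; "q": joint angles; "joint_vel": joint speeds; "joint_torque": joint torques, N m; "tool_pos": TCP position; "tcp_rot": TCP orientation; "wrist_force": force on the tool from outside, world axes, zero at the start; "torque": the same for the moment, N m; "width": opening from 0.0 (shut) to 1.0 (fully open); "grip_force": force on a finger pad.
Only numpy, scipy, OpenCV 4.12 (cv2) and the standard library are available. Lean on these libraries where they do the work, as an engineer would, in place of code of your own. Each camera call takes 0.05 s, during which the arm holds its last target. There are 200 camera calls.

## Task

Pack up the shoe-shine pitch: stack all the square tins in one straight, square column on the stand's rubber pad, centred on the pad with their sides parallel to its sides, the wide tins below and the small ones above, with the keeper arm still open. Then push the black handle fully down onto the keeper's square shaft and turn it with the handle, counter-clockwise from above, until the arm is closed on its stop. Last, lift the handle off, stand it upright on its flange in the middle of its small grey mat again, and leave the keeper closed and the column standing. Leave the round tins where they are.

Things in the scene. Friction and masses are not known exactly. Their poses are not given: they have to be found in the camera images.
- stand: fixed tin stand: a wooden deck 150 mm (its x) by 250 mm (its y), top 12 mm above the table; origin at the centre of its underside. It carries a square dark rubber pad at +y and a swinging keeper arm at -y. It may be turned a little on the table
- pad (a point): centre of the 70 x 70 mm square rubber pad (flush with the deck) where the column is built, at stand (0, 50, 12) mm; axes are the stand's. A fixed kerb 3 mm high and 6 mm thick runs along the pad's -x side, its middle 46 mm from the pad's centre
- keeper (a joint): angle of the steel keeper arm about its upright spindle: 0 = open, arm pointing roughly to stand +x; grows counter-clockwise seen from above; 1.35 rad = closed on its stop, arm parallel to stand y along the pad's +x side, inner face 43 mm from the pad's centre. Starts near open; friction about 0.05 N m, stays where left
- spindle (a point): on the keeper spindle's axis, on top of its 40 mm round collar, at stand (48, -80, 26) mm: the handle's underside rests here. A square steel shaft, 14 mm across flats, rises 15 mm from here, topped by a 6 mm high conical nose 6 mm wide at its tip; its flats along this point's x and y, which turn with the arm (at joint 0 they match the stand's)
- keeper_tip (a point): outer end of the keeper arm, 145 mm from the spindle axis; the arm is 10 mm wide and 8 mm high, its underside 4 mm above the deck
- mat: fixed square grey felt mat, 70 x 70 mm, flush with the table, between the stand and the tins; origin at its centre, at table height. The handle starts on it and is returned to it
- handle: loose handle standing on its base: steel flange 56 x 56 x 8 mm, on it a hub 30 x 30 mm up to 26 mm height, a 17 mm square bore open below and 22 mm deep (fits the 14 mm shaft in any quarter turn, about 0.2 rad of play), and an upright black paddle 60 mm long (its x), 14 mm thick (its y), from 26 to 54 mm height. Origin at the underside's centre (bore's mouth); bore flats along x, y. 180 g
- wide1: closed square polish tin, 64 x 64 mm and 28 mm high, dark brown with a steel seam; one of up to three alike (may be absent). Origin at the centre of its underside, z up through its lid, x and y along its sides
- wide2: closed square polish tin, 64 x 64 mm and 28 mm high, dark brown with a steel seam; one of up to three alike (may be absent). Origin at the centre of its underside, z up through its lid, x and y along its sides
- wide3: closed square polish tin, 64 x 64 mm and 28 mm high, dark brown with a steel seam; one of up to three alike (may be absent). Origin at the centre of its underside, z up through its lid, x and y along its sides
- small1: closed square polish tin of the small size, 46 x 46 mm and 24 mm high, same look as the wide ones; one of up to three alike (may be absent). Origin at the centre of its underside, z up through its lid, x and y along its sides
- small2: closed square polish tin of the small size, 46 x 46 mm and 24 mm high, same look as the wide ones; one of up to three alike (may be absent). Origin at the centre of its underside, z up through its lid, x and y along its sides
- small3: closed square polish tin of the small size, 46 x 46 mm and 24 mm high, same look as the wide ones; one of up to three alike (may be absent). Origin at the centre of its underside, z up through its lid, x and y along its sides
- round1: bystander: small round polish tin, 40 mm across and 18 mm high, among the square tins; origin under its centre
- round2: bystander: another such small round tin; origin under its centre
- round3: bystander: round polish tin, 76 mm across, 24 mm high; origin under its centre

How it is judged:
By the outcome, as a careful person would: the job done as asked, in the order asked, and still so for the second after the job is handed in, with the robot touching nothing.
Of wide1, wide2, wide3, small1, small2, small3 only 4 to 6 are there at a start; the rules pass over those that are not, and their reading is None.
At some moment in a run one of handle may be knocked a few centimetres aside while the robot is not near it.
Once in a run the grip may slacken for a moment while it holds something.
It also fails if it takes over 210 s, if anything falls off the work surface, if the arm or the gripper's body presses on something with over 40 N, if the wrist force passes 120 N, or if a joint passes its speed limit or range.

## Working session

There is one attempt and no reset: what is moved stays moved. The work goes in short steps, Python scripts to look and compute and a tool call to move; the robot and the scene stay as the last step left them, time stands still between calls to the robot, and variables do not carry over. Pictures are saved under pics/ and viewed, at most 14 in all, crops included, and the job is handed in when it is done.

Besides the shell and the picture viewer there is one more tool, called after "Request:" in YAML: its name, and indented under it one key for each argument. move_arm: Moves the arm, as the interface text tells. Its arguments: {"type":"object","properties":{"series":{"type":"array"},"grip_force":{"type":"number"}},"required":["series"]}

```bash
mkdir -p pics; ls; python3 - <<'E'
from workcell import *
import cv2,numpy as np
s=read_state();print(s)
for n in("top","scene","wrist"):
    im=read_camera(n);cv2.imwrite(f"pics/{n}0.png",im[:,:,::-1]);c=calibration(n);print(n,c)
E
```

```text
pics
{'time': 0.0, 'q': array([ 1.21309810e+00,  2.64744358e-01,  1.60537700e+00,  2.18283802e-05,
        1.27370061e+00, -3.68509933e-02]), 'joint_vel': array([ 3.60580207e-04, -5.75674704e-04, -7.78650029e-05, -2.18881405e-04,
        1.54849491e-03, -2.89253414e-04]), 'joint_torque': array([ 1.13866507e-03, -5.15116990e+01, -3.67312145e+01,  9.94099582e-05,
        1.28962181e-02, -6.99825179e-06]), 'tool_pos': array([0.21258854, 0.63989623, 0.23796631]), 'tcp_rot': array([-0.50176327, -3.1007987 ,  0.00342696]), 'wrist_force': array([0.89790193, 0.42014076, 0.62138766]), 'torque': array([-0.03668043,  0.04522497, -0.03027114]), 'grip_force': 0.0, 'width': 0.9995694446726106}
top {'camera_matrix': array([[386.04280457,   0.        , 314.08414652],
       [  0.        , 386.04280457, 196.11610188],
       [  0.        ,   0.        ,   1.        ]]), 'rvec': array([ 2.10195535, -2.13766128,  0.20470317]), 'tvec': array([0.00967547, 0.57030972, 0.98189479])}
scene {'camera_matrix': array([[421.71227002,   0.        , 315.0439122 ],
       [  0.        , 421.71227002, 199.26991709],
       [  0.        ,   0.        ,   1.        ]]), 'rvec': array([ 0.71530472,  2.75061045, -0.9256134 ]), 'tvec': array([ 0.50645476, -0.18832218,  1.2656031 ])}
wrist {'camera_matrix': array([[298.98638489,   0.        , 319.5380337 ],
       [  0.        , 298.98638489, 200.07713586],
       [  0.        ,   0.        ,   1.        ]]), 'rvec': array([-2.34576255, -1.69298537, -0.24666628]), 'tvec': array([-0.67330318, -0.03688685,  0.37896329])}
```

View pics/top0.png

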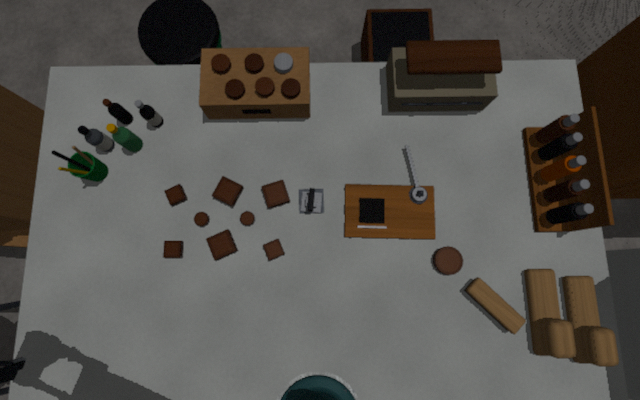

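View pics/scene0.png

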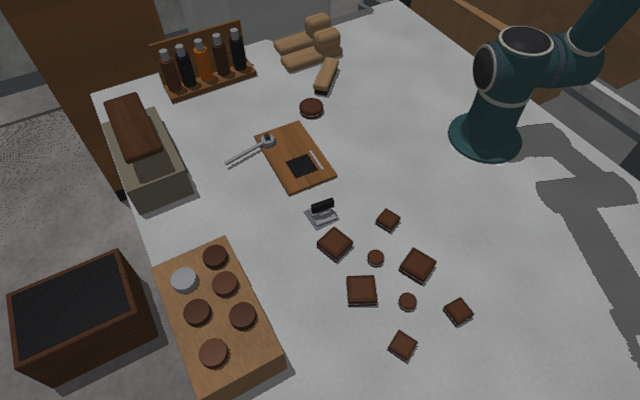

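The top view shows three wide tins at px (228,192), (275,194) and (222,245), and three small ones at (176,195), (173,249) and (274,250). The handle is at (312,201), the pad at (372,210) and the spindle at (419,195). The scene view agrees.

```bash
cat > h.py <<'E'
from workcell import *
import cv2,numpy as np
from scipy.spatial.transform import Rotation as R
from scipy.optimize import least_squares
def cam(n):
    c=calibration(n);return c["camera_matrix"],R.from_rotvec(c["rvec"]).as_matrix(),c["tvec"]
def proj(C,P):
    K,Rm,t=C;p=(np.atleast_2d(P)@Rm.T+t)@K.T;return p[:,:2]/p[:,2:]
def back(C,uv,z):
    K,Rm,t=C;o=-Rm.T@t;d=np.c_[np.atleast_2d(uv),np.ones(len(np.atleast_2d(uv)))]@np.linalg.inv(K).T@Rm
    return o+d*((z-o[2])/d[:,2])[:,None]
def tri(obs):  # list of (C,uv) -> 3d point
    A=np.zeros((3,3));b=np.zeros(3)
    for C,uv in obs:
        p=back(C,uv,0.)[0];o=-C[1].T@C[2];d=(p-o)/np.linalg.norm(p-o);M=np.eye(3)-np.outer(d,d);A+=M;b+=M@o
    return np.linalg.solve(A,b)
def shot(n,tag=None):
    C=cam(n);im=read_camera(n)[:,:,::-1].copy()
    if tag:cv2.imwrite(f"pics/{tag}.png",im)
    return C,im
def brown(im):
    h=im.astype(int);b,g,r=h[...,0],h[...,1],h[...,2]
    return ((r>1.5*g)&(r-b>15)&(r<150)).astype(np.uint8)
def blobs(m,amin):
    n,l,s,c=cv2.connectedComponentsWithStats(m);return [(l==i,s[i,4],c[i]) for i in range(1,n) if s[i,4]>=amin]
E
python3 - <<'E'
from h import *
s=read_state();K,Rm,t=cam("wrist");T=R.from_rotvec(s["tcp_rot"]).as_matrix()
print("cam in tool",T.T@(-Rm.T@t-s["tool_pos"]),"axes\n",(T.T@Rm.T).round(2),"tool axes\n",T.round(2))
ims={n:cv2.imread(f"pics/{n}0.png") for n in("top","scene")};C={n:cam(n) for n in ims}
top=[(a,c) for _,a,c in blobs(brown(ims["top"]),60) if 150<c[0]<300 and 170<c[1]<270 or abs(c[0]-447)<8 and abs(c[1]-260)<8]
sc=[c for _,a,c in blobs(brown(ims["scene"]),60)]
for a,c in top:
    g=back(C["top"],c,.015)[0];u=proj(C["scene"],g)[0]
    d=[np.hypot(*(x-u)) for x in sc];k=int(np.argmin(d));print(a,c.round(1),g.round(3),"tri",tri([(C["top"],c),(C["scene"],sc[k])]).round(3),round(d[k],1))
for nm,uv,z in(("handle",(312,201),.03),("pad",(372,210),.012),("spindle",(419,195),.04)):print(nm,back(C["top"],uv,z)[0].round(3))
E
```

```text
cam in tool [ 0.0739319  -0.0005225  -0.13377378] axes
 [[-0.   -0.96 -0.29]
 [ 1.    0.   -0.  ]
 [ 0.   -0.29  0.96]] tool axes
 [[-0.95  0.32 -0.  ]
 [ 0.32  0.95 -0.  ]
 [ 0.   -0.   -1.  ]]
480 [227.  190.7] [0.598 0.244 0.015] tri [0.595 0.242 0.026] 3.6
461 [274.8 193.4] [0.588 0.11  0.015] tri [0.586 0.109 0.022] 2.1
242 [174.9 194.3] [0.59  0.389 0.015] tri [0.588 0.389 0.02 ] 2.3
132 [200.9 218.7] [0.52  0.314 0.015] tri [0.52  0.315 0.014] 0.9
131 [246.6 218. ] [0.52  0.187 0.015] tri [0.519 0.188 0.015] 0.5
519 [221.  244.4] [0.448 0.256 0.015] tri [0.447 0.255 0.022] 2.2
263 [172.1 248.6] [0.439 0.389 0.015] tri [0.438 0.388 0.019] 1.8
230 [272.9 249.1] [0.433 0.114 0.015] tri [0.433 0.114 0.019] 1.2
277 [450.7 260.6] [ 0.394 -0.366  0.015] tri [ 0.393 -0.366  0.012] 1.2
handle [0.562 0.006 0.03 ]
pad [ 0.537 -0.16   0.012]
spindle [ 0.572 -0.286  0.04 ]
```

View pics/wrist0.png

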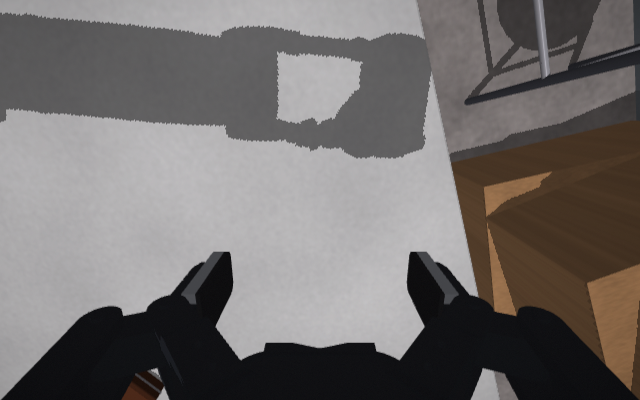

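The wrist view shows bare table at this pose, with the fingers covering rows above 250. All six tins triangulate to sensible heights. I'm moving to survey them from above.

Request:
move_arm:
  series: [8.5,0,0,0,0,0,-9.3,8.5,0,0,0,0,0,-9.3,8.5,-4,-4.3,0,0,0,0,8.5,-4,-4.3,0,0,0,0,8.5,-4,-4.3,0,0,0,0]

```text
time: 0.78
tool_pos: [0.334, 0.5106, 0.2389]
tcp_rot: [0.008, -3.141, 0.001]
wrist_force: [-0.1, -0.5, 0.4]
width: 0.992
grip_force: 0.0
```

Request:
move_arm:
  series: [8.5,-4,-4.3,0,0,0,0,8.5,-4,-4.3,0,0,0,0,8.5,-4,-4.3,0,0,0,0,8.5,-4,-4.3,0,0,0,0,8.5,-4,-4.3,0,0,0,0]

```text
time: 1.4
tool_pos: [0.5351, 0.2962, 0.239]
tcp_rot: [0.006, -3.141, -0.0]
wrist_force: [-0.4, 0.3, -0.4]
width: 0.995
grip_force: 0.0
```

Request:
move_arm:
  series: [8.5,-4,-4.3,0,0,0,0,8.5,0,0,0,0,0,0,8.5,0,0,0,0,0,0]

```text
time: 1.78
tool_pos: [0.5739, 0.2548, 0.2387]
tcp_rot: [0.004, -3.14, -0.0]
wrist_force: [-0.3, 0.4, -0.1]
width: 0.994
grip_force: 0.0
```

```bash
python3 - <<'E'
from h import *
C,im=shot("wrist","w1");s=read_state();print(s["time"],s["tool_pos"],R.from_rotvec(s["tcp_rot"]).as_matrix().round(3),s["q"].round(2))
E
```

```text
1.825 [0.57351182 0.25549999 0.23887076] [[-1.    -0.004 -0.001]
 [-0.004  1.     0.   ]
 [ 0.001  0.    -1.   ]] [ 0.38  0.18  1.71  0.    1.26 -1.2 ]
```

View pics/w1.png

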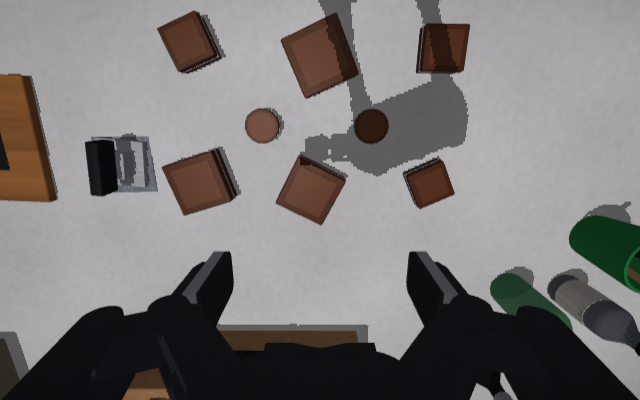

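The wrist view shows all six tins clearly: wide at (319,55), (200,181) and (311,190), small at (189,41), (444,48) and (429,183). The round tins are at (262,125) and (371,126), and the handle is at (120,165). I'll fit the box poses next.

```bash
cat >> h.py <<'E'
def boxhull(C,p,w,h,l=None):
    l=l or w;x,y,yaw,z=p;c,s=np.cos(yaw),np.sin(yaw)
    P=[(x+c*a*w/2-s*b*l/2,y+s*a*w/2+c*b*l/2,z+k*h) for a in(-1,1) for b in(-1,1) for k in(0,1)]
    return cv2.convexHull(proj(C,P).astype(np.float32))
def fitbox(views,p0,w,h,fixz=None,l=None):
    """views: list of (C, Nx2 silhouette hull points)"""
    def f(q):
        p=list(q)+([fixz] if fixz is not None else [])
        return np.concatenate([[cv2.pointPolygonTest(boxhull(C,p,w,h,l),(float(u),float(v)),True)*C[2][2]*0+cv2.pointPolygonTest(boxhull(C,p,w,h,l),(float(u),float(v)),True) for u,v in pts] for C,pts in views])
    best=None
    for y0 in np.radians([-30,0,30,60] if l else [-30,0,30]):
        r=least_squares(f,[p0[0],p0[1],p0[2] if len(p0)>2 else y0]+([] if fixz is not None else [0.]),loss="soft_l1",x_scale=[.01,.01,.1]+([] if fixz is not None else [.01]),diff_step=1e-4)
        if best is None or r.cost<best.cost:best=r
    return best.x,np.sqrt(2*best.cost/len(best.fun))
def hullpts(mask):
    c=max(cv2.findContours(mask.astype(np.uint8),cv2.RETR_EXTERNAL,cv2.CHAIN_APPROX_NONE)[0],key=cv2.contourArea)
    c=cv2.convexHull(c).reshape(-1,2).astype(float);d=[]
    for a,b in zip(c,np.roll(c,-1,0)):
        n=max(1,int(np.hypot(*(b-a))/3));d+=[a+(b-a)*i/n for i in range(n)]
    d=np.array(d);m=d.mean(0);return d+0.5*(d-m)/np.linalg.norm(d-m,axis=1)[:,None]
def satmask(im,s=70):
    hsv=cv2.cvtColor(im,cv2.COLOR_BGR2HSV);b=im.astype(int)
    return ((hsv[...,1]>s)&((hsv[...,0]<14)|(hsv[...,0]>170))&(b[...,2]>12)).astype(np.uint8)
E
python3 - <<'E'
from h import *
im=cv2.imread("pics/w1.png");C=cam("wrist");m=satmask(im);cv2.imwrite("pics/m.png",m*255)
V={n:(cam(n),satmask(cv2.imread(f"pics/{n}0.png"))) for n in("top","scene")}
for bm,a,c in blobs(m,500):
    g=back(C,c,.014)[0]
    if g[0]<.3 or g[0]>.7 or c[1]>240: continue
    area=a*(0.37/299)**2*1e4
    w,h=(.064,.028) if area>33 else (.046,.024)
    if area<14: print("round?",g.round(3),a);continue
    p,e=fitbox([(C,hullpts(bm))],g[:2],w,h,0.)
    views=[(C,hullpts(bm))]
    for n in V:
        u=proj(V[n][0],[p[0],p[1],.014])[0]
        for b2,a2,c2 in blobs(V[n][1],50):
            if np.hypot(*(c2-u))<8: views.append((V[n][0],hullpts(b2)))
    p2,e2=fitbox(views,p,w,h)
    print(f"area {area:.0f} w{w*1e3:.0f}",p[:2].round(4),"yaw",(np.degrees(p[2])+45)%90-45,"rms",e.round(2),"| joint",len(views),p2[:2].round(4),((np.degrees(p2[2])+45)%90-45).round(1),"z",p2[3].round(4),e2.round(2))
E
```

```text
area 33 w46 [0.4311 0.1129] yaw 21.847461049878817 rms 1.64 | joint 3 [0.4276 0.1076] 21.9 z -0.0133 1.26
area 60 w64 [0.4453 0.2547] yaw 23.853883641163648 rms 0.63 | joint 3 [0.4447 0.2547] 23.9 z -0.004 0.79
area 33 w46 [0.4352 0.388 ] yaw 0.9273571005097949 rms 1.46 | joint 3 [0.4345 0.3894] 0.9 z -0.0043 1.26
area 25 w46 [ 0.5295 -0.093 ] yaw -40.12988766967202 rms 5.5 | joint 1 [0.5196 0.0295] -43.3 z 0.122 4.74
round? [0.517 0.187 0.014] 908
round? [0.517 0.315 0.014] 901
area 44 w64 [0.5841 0.1072] yaw 18.352198767855327 rms 1.43 | joint 3 [0.5852 0.106 ] 17.5 z -0.006 1.08
area 42 w64 [0.5933 0.2431] yaw -27.00485314456945 rms 0.73 | joint 3 [0.5947 0.2429] -27.5 z -0.0046 0.76
area 22 w46 [0.5862 0.3901] yaw 28.632712576803982 rms 1.5 | joint 3 [0.5865 0.3907] 25.2 z -0.0042 1.24
```

Request:
move_arm:
  series: [8.5,-0.3,-5.6,0,0,0,0,8.5,-0.3,-5.6,0,0,0,0,8.5,-0.3,-5.6,0,0,0,0,8.5,-0.3,-5.6,0,0,0,0,8.5,-0.3,-5.6,0,0,0,0]

```text
time: 2.45
tool_pos: [0.5899, -0.0246, 0.2395]
tcp_rot: [-0.011, 3.141, 0.001]
wrist_force: [0.2, -0.6, 0.2]
width: 1.0
grip_force: 0.0
```

Request:
move_arm:
  series: [8.5,-0.3,-5.6,0,0,0,0,8.5,-0.3,-5.6,0,0,0,0,8.5,0,0,0,0,0,0,8.5,0,0,0,0,0,0]

```text
time: 2.95
tool_pos: [0.5967, -0.1354, 0.2391]
tcp_rot: [0.008, -3.141, -0.002]
wrist_force: [0.9, 0.4, -0.5]
width: 0.995
grip_force: 0.0
```

```bash
python3 - <<'E'
from h import *
C,im=shot("wrist","w2");s=read_state();print(s["time"],s["tool_pos"])
hsv=cv2.cvtColor(im,cv2.COLOR_BGR2HSV)
for u,v in((200,60),(300,100),(350,150),(250,150)):print(hsv[v,u])
E
```

```text
3.0 [ 0.59671095 -0.13493563  0.23917028]
[ 14 166 146]
[150   9  29]
[ 13 164  76]
[ 13 163 147]
```

View pics/w2.png

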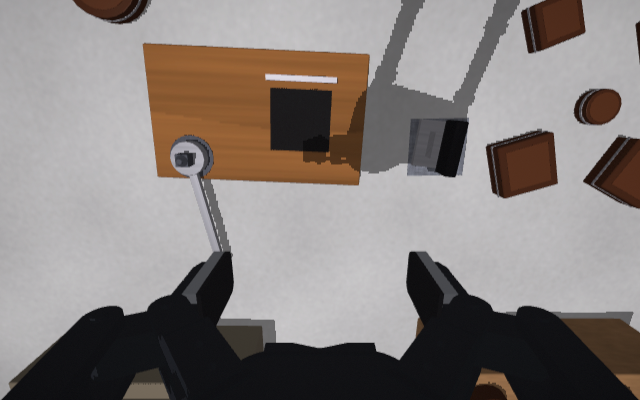

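The wrist view shows the deck with corners at (144,43), (369,55), (360,185) and (158,177). The pad is at (300,120), the kerb at (301,78), the spindle at (187,157) with its arm pointing to +x, and the handle at (437,147).

```bash
python3 - <<'E'
from h import *
import json
im=cv2.imread("pics/w2.png");C=cam("wrist");hsv=cv2.cvtColor(im,cv2.COLOR_BGR2HSV)
m=((hsv[...,1]>110)&(hsv[...,0]>8)&(hsv[...,0]<22)&(hsv[...,2]>40)).astype(np.uint8)
b=[x for x in blobs(m,3000) if abs(x[2][0]-255)<60 and abs(x[2][1]-115)<40][0]
V=[(C,hullpts(b[0]))]
top=cv2.imread("pics/top0.png");Ct=cam("top");h2=cv2.cvtColor(top,cv2.COLOR_BGR2HSV)
m2=((h2[...,1]>110)&(h2[...,0]>8)&(h2[...,0]<22)).astype(np.uint8)
bt=[x for x in blobs(m2,500) if abs(x[2][0]-390)<20 and abs(x[2][1]-212)<20][0]
Vt=[(Ct,hullpts(bt[0]))]
for v,z in((V,0.),(Vt,0.),(V+Vt,None)):
    p,e=fitbox(v,(.545,-.2,0.),.15,.012,z,l=.25);print(p.round(4),np.degrees(p[2]).round(2),e.round(2))
p,_=fitbox(V,(.545,-.2,0.),.15,.012,0.,l=.25)
def S(q,pp=p):
    c,s=np.cos(pp[2]),np.sin(pp[2]);return np.array([pp[0]+c*q[0]-s*q[1],pp[1]+s*q[0]+c*q[1],q[2]])
print("pad",S((0,.05,.012)),"spindle",S((.048,-.08,.026)))
print("pad proj",proj(C,[S((a*.035,.05+k*.035,.012)) for a in(-1,1) for k in(-1,1)]).round(1).tolist())
print("shaft tip proj",proj(C,S((.048,-.08,.047))).round(1))
# pad from dark square
d=((hsv[...,2]<45)&(hsv[...,1]<90)).astype(np.uint8)
r=cv2.minAreaRect(np.argwhere(d[80:160,262:340])[:,::-1].astype(np.float32));print(r)
q=np.array([(271,88),(331,91),(329,152),(271,150)]);P=back(C,q,.012);print("pad by corners",P.mean(0),np.linalg.norm(np.diff(P,axis=0),axis=1))
g=cv2.cvtColor(im,cv2.COLOR_BGR2GRAY);cv2.imwrite("pics/hz.png",cv2.resize(im[95:205,390:490],None,fx=5,fy=5,interpolation=cv2.INTER_CUBIC))
json.dump(list(p),open("stand.json","w"))
E
```

```text
[ 0.5326 -0.2081 -0.038 ] -2.18 0.62
[ 0.534  -0.2088 -0.0387] -2.21 0.34
[ 0.5326 -0.2086 -0.0377 -0.0025] -2.16 0.38
pad [ 0.53454128 -0.15809993  0.012     ] spindle [ 0.57756931 -0.28982916  0.026     ]
pad proj [[270.2, 87.3], [331.9, 90.2], [270.4, 149.5], [328.7, 152.0]]
shaft tip proj [[178.6 161.6]]
((37.820289611816406, 39.49281311035156), (60.03200149536133, 61.11113739013672), 2.2906100749969482)
pad by corners [ 0.5350708  -0.15785158  0.012     ] [0.06808758 0.0690475  0.06967421]
```

View pics/hz.png

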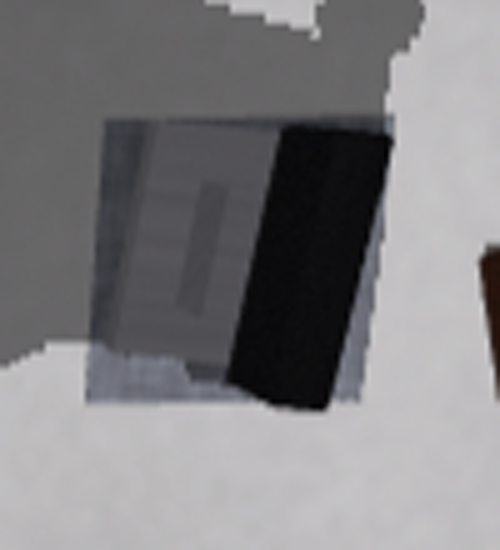

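```bash
cat > plan.py <<'E'
from h import *
def psi(s):
    x=R.from_rotvec(s["tcp_rot"]).as_matrix()[:,0];return np.degrees(np.arctan2(x[1],x[0]))
def plan(wps,start=None):
    """wps: (x,y,z,psi,step_cm). prints per leg the tool-axis row(s)"""
    s=read_state();p=np.array(s["tool_pos"]) if start is None else np.array(start[:3]);a=psi(s) if start is None else start[3]
    print("t",round(s["time"],1),"at",p.round(4),"psi",round(a,2),"q6",s["q"][5].round(2),"w",round(s["width"],3))
    for w in wps:
        q=np.array(w[:3]);da=(w[3]-a+180)%360-180
        if abs(da)>.2:
            n=int(np.ceil(abs(da)/10.5));r=round(-da/n,2);print(f"  TURN {n} x [{r}]");a+=-r*n
        d=q-p;c,si=np.cos(np.radians(a)),np.sin(np.radians(a))
        t=np.array([c*d[0]+si*d[1],si*d[0]-c*d[1],-d[2]])*100
        st=w[4] if len(w)>4 else 5.8
        n=max(1,int(np.ceil(np.linalg.norm(t)/st)));r=(t/n).round(2)+0.
        print(f"  SHIFT {n} x {r.tolist()}")
        r=r*n/100;p=p+np.array([c*r[0]+si*r[1],si*r[0]-c*r[1],-r[2]])
E
python3 - <<'E'
from plan import *
x,y=.4450,.2547
plan([(x,y,.11,113.9),(x,y,.008,113.9),(x,y,.075,113.9),(x,y,.008,203.9),(x,y,.13,203.9),(.5348,-.158,.13,177.8)])
# close check of spindle/collar in w2
im=cv2.imread("pics/w2.png");C=cam("wrist")
import json;p=json.load(open("stand.json"));c,s=np.cos(p[2]),np.sin(p[2])
o=np.array([p[0]+c*.048+s*.08,p[1]+s*.048-c*.08])
for z in(.012,.026,.041,.047):print(z,proj(C,[*o,z]).round(1))
cv2.imwrite("pics/sp.png",cv2.resize(im[125:255,150:250],None,fx=5,fy=4.5,interpolation=cv2.INTER_CUBIC))
E
```

```text
t 3.0 at [ 0.5967 -0.1349  0.2392] psi -179.67 q6 -1.84 w 0.994
  TURN 7 x [9.49]
  SHIFT 8 x [5.22, 0.24, 1.61]
  SHIFT 2 x [0.0, 0.0, 5.12]
  SHIFT 2 x [0.0, 0.0, -3.35]
  TURN 9 x [-10.0]
  SHIFT 2 x [0.0, 0.0, 3.35]
  SHIFT 3 x [0.0, 0.0, -4.07]
  TURN 3 x [8.7]
  SHIFT 8 x [-1.32, -5.11, 0.0]
0.012 [[191.7 156.8]]
0.026 [[186.8 158.6]]
0.041 [[181.1 160.7]]
0.047 [[178.6 161.6]]
```

View pics/sp.png

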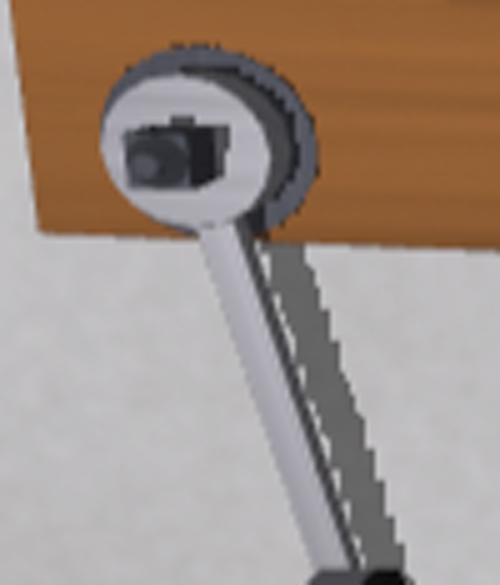

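The collar centre at (187,158.5) matches the predicted (186.8,158.6), so the stand pose is good. I'm picking wide tin A with a double squeeze, 90° apart, to centre it in the grip.

Request:
move_arm:
  series: [8.5,0,0,0,0,0,9.5,8.5,0,0,0,0,0,9.5,8.5,0,0,0,0,0,9.5,8.5,0,0,0,0,0,9.5,8.5,0,0,0,0,0,9.5]

```text
time: 3.62
tool_pos: [0.5969, -0.1344, 0.2393]
tcp_rot: [-1.263, -2.876, -0.001]
wrist_force: [0.1, -1.0, -0.3]
width: 0.99
grip_force: 0.0
```

Request:
move_arm:
  series: [8.5,0,0,0,0,0,9.5,8.5,0,0,0,0,0,9.5,8.5,5.22,0.24,1.6,0,0,0,8.5,5.22,0.24,1.6,0,0,0,8.5,5.22,0.24,1.6,0,0,0]

```text
time: 4.25
tool_pos: [0.5393, 0.0127, 0.191]
tcp_rot: [1.714, 2.633, 0.001]
wrist_force: [0.3, 0.2, -0.8]
width: 0.996
grip_force: 0.0
```

Request:
move_arm:
  series: [8.5,5.22,0.24,1.6,0,0,0,8.5,5.22,0.24,1.6,0,0,0,8.5,5.22,0.24,1.6,0,0,0,8.5,5.22,0.24,1.6,0,0,0,8.5,5.22,0.24,1.6,0,0,0]

```text
time: 4.88
tool_pos: [0.4443, 0.2563, 0.1112]
tcp_rot: [1.713, 2.633, 0.001]
wrist_force: [-0.1, -0.2, -1.0]
width: 0.991
grip_force: 0.0
```

Request:
move_arm:
  series: [8.5,0,0,0,0,0,0,8.5,0,0,0,0,0,0]

```text
time: 5.12
tool_pos: [0.4457, 0.2541, 0.1115]
tcp_rot: [1.713, 2.633, -0.0]
wrist_force: [-0.2, 0.0, -0.6]
width: 0.993
grip_force: 0.0
```

```bash
python3 - <<'E'
from plan import *
x,y=.4450,.2547
plan([(x,y,.008,113.9)])
C,im=shot("wrist","w3")
for bm,a,c in blobs(satmask(im),800):
    g=back(C,c,.02)[0]
    print(a,c.round(),g.round(3))
E
```

```text
t 5.1 at [0.4457 0.2541 0.1115] psi 113.91 q6 0.05 w 0.993
  SHIFT 2 x [0.04, -0.02, 5.18]
4654 [387.  32.] [0.437 0.385 0.02 ]
4561 [570. 119.] [0.584 0.389 0.02 ]
1996 [435. 172.] [0.514 0.315 0.02 ]
6552 [320. 205.] [0.445 0.255 0.02 ]
3309 [485. 274.] [0.598 0.256 0.02 ]
1385 [363. 300.] [0.514 0.191 0.02 ]
1980 [244. 331.] [0.431 0.118 0.02 ]
```

View pics/w3.png

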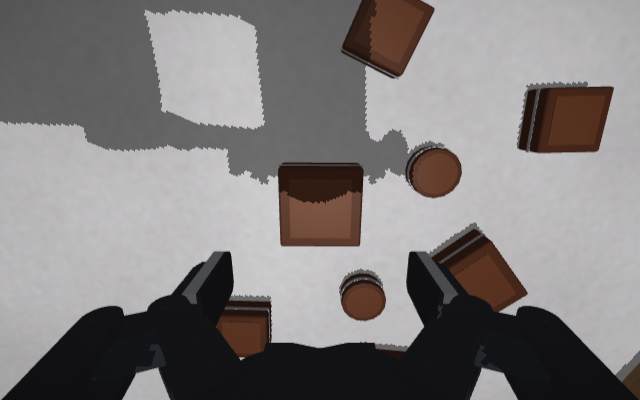

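The view shows tin A square between the fingers at (320,205) and the path down clear. I'm descending, squeezing, turning 90° and squeezing again.

Request:
move_arm:
  series: [8.5,0,0,5.2,0,0,0,8.5,0,0,4.2,0,0,0,8.5,0,0,1,0,0,0,8.5,0,0,0,0,0,0,5.5,0,0,0,0,0,0]
  grip_force: 20

```text
time: 5.8
tool_pos: [0.4484, 0.2536, 0.0093]
tcp_rot: [1.717, 2.628, 0.005]
wrist_force: [0.1, 0.3, -0.1]
width: 0.815
grip_force: 0.0
```

Request:
move_arm:
  series: [5.5,0,0,0,0,0,0,5.5,0,0,0,0,0,0,5.5,0,0,0,0,0,0,5.5,0,0,0,0,0,0]

```text
time: 6.3
tool_pos: [0.4483, 0.2537, 0.0094]
tcp_rot: [1.716, 2.629, 0.005]
wrist_force: [0.5, -1.2, 6.7]
width: 0.746
grip_force: 24.4
```

Request:
move_arm:
  series: [8.5,0,0,0,0,0,0,8.5,0,0,0,0,0,0,8.5,0,0,0,0,0,0,8.5,0,0,-3.5,0,0,0,8.5,0,0,-3.5,0,0,0]

```text
time: 6.92
tool_pos: [0.4456, 0.2527, 0.0772]
tcp_rot: [-1.717, -2.63, 0.003]
wrist_force: [0.8, 1.0, -0.4]
width: 0.997
grip_force: 0.0
```

Request:
move_arm:
  series: [8.5,0,0,0,0,0,-10,8.5,0,0,0,0,0,-10,8.5,0,0,0,0,0,-10,8.5,0,0,0,0,0,-10,8.5,0,0,0,0,0,-10]

```text
time: 7.55
tool_pos: [0.4461, 0.253, 0.077]
tcp_rot: [-0.436, -3.111, 0.0]
wrist_force: [0.5, -0.7, -0.1]
width: 0.994
grip_force: 0.0
```

Request:
move_arm:
  series: [8.5,0,0,0,0,0,-10,8.5,0,0,0,0,0,-10,8.5,0,0,0,0,0,-10,8.5,0,0,0,0,0,-10,8.5,0,0,3.5,0,0,0]

```text
time: 8.18
tool_pos: [0.4494, 0.2546, 0.0446]
tcp_rot: [-0.646, 3.067, 0.003]
wrist_force: [0.7, 1.2, 0.6]
width: 0.995
grip_force: 0.0
```

Request:
move_arm:
  series: [8.5,0,0,3.5,0,0,0,8.5,0,0,0,0,0,0,5.5,0,0,0,0,0,0,5.5,0,0,0,0,0,0,5.5,0,0,0,0,0,0]
  grip_force: 50

```text
time: 8.8
tool_pos: [0.4477, 0.2537, 0.0088]
tcp_rot: [-0.645, 3.072, 0.001]
wrist_force: [0.7, 0.1, 3.4]
width: 0.741
grip_force: 57.3
```

Request:
move_arm:
  series: [5.5,0,0,0,0,0,0,5.5,0,0,0,0,0,0,5.5,0,0,-4,0,0,0,5.5,0,0,-4,0,0,0,5.5,0,0,-4,0,0,0]

```text
time: 9.43
tool_pos: [0.4458, 0.2527, 0.1281]
tcp_rot: [0.645, -3.074, 0.0]
wrist_force: [-0.2, 0.1, -2.4]
width: 0.74
grip_force: 56.6
```

```bash
python3 - <<'E'
from plan import *
plan([(.5348,-.158,.130,177.8),(.5348,-.158,.022,177.8)])
s=read_state();print(s["grip_force"],s["wrist_force"])
C,im=shot("wrist","w4")
E
```

```text
t 9.4 at [0.4458 0.2527 0.1281] psi -156.28 q6 -1.52 w 0.74
  TURN 3 x [8.64]
  SHIFT 8 x [-1.31, -5.09, -0.02]
  SHIFT 2 x [0.0, 0.01, 5.38]
56.60041093826294 [-0.18401498  0.11212127 -2.42762519]
```

View pics/w4.png

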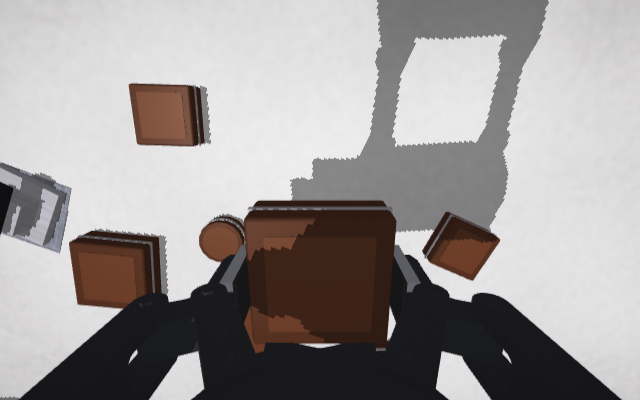

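Tin A is held squarely between the pads (centre about (320,275)). Carrying it to the pad.

Request:
move_arm:
  series: [5.5,0,0,0,0,0,8.65,5.5,0,0,0,0,0,8.65,5.5,0,0,0,0,0,8.65,5.5,-1.31,-5.09,0,0,0,0,5.5,-1.31,-5.09,0,0,0,0]

```text
time: 10.1
tool_pos: [0.4683, 0.1496, 0.1269]
tcp_rot: [-0.057, -3.141, 0.0]
wrist_force: [0.9, -0.2, -1.5]
width: 0.733
grip_force: 56.8
```

Request:
move_arm:
  series: [5.5,-1.31,-5.09,0,0,0,0,5.5,-1.31,-5.09,0,0,0,0,5.5,-1.31,-5.09,0,0,0,0,5.5,-1.31,-5.09,0,0,0,0,5.5,-1.31,-5.09,0,0,0,0]

```text
time: 10.72
tool_pos: [0.5239, -0.1082, 0.1269]
tcp_rot: [-0.062, -3.141, -0.0]
wrist_force: [0.3, 0.1, -0.8]
width: 0.736
grip_force: 56.8
```

Request:
move_arm:
  series: [5.5,-1.31,-5.09,0,0,0,0,5.5,0,0,5,0,0,0,5.5,0,0,3.5,0,0,0,5.5,0,0,0,0,0,0,5.5,0,0,0,0,0,0]

```text
time: 11.35
tool_pos: [0.536, -0.158, 0.0432]
tcp_rot: [0.061, 3.14, -0.001]
wrist_force: [-0.5, -0.4, -1.9]
width: 0.743
grip_force: 56.7
```

```bash
python3 - <<'E'
from plan import *
plan([(.5348,-.158,.0215,177.8)]);print(read_state()["tcp_rot"])
E
```

```text
t 11.3 at [ 0.536  -0.158   0.0432] psi 177.79 q6 -1.86 w 0.743
  SHIFT 1 x [0.12, 0.0, 2.17]
[ 6.06918413e-02  3.13989557e+00 -6.32896814e-04]
```

Request:
move_arm:
  series: [5.5,0.12,0,1.6,0,0,0,5.5,0,0,0.3,0,0,0,5.5,0,0,0.2,0,0,0,5.5,0,0,0,0,0,0]

```text
time: 11.85
tool_pos: [0.5342, -0.1578, 0.0214]
tcp_rot: [0.061, 3.141, -0.0]
wrist_force: [-0.6, 0.5, -2.2]
width: 0.736
grip_force: 56.8
```

```bash
python3 - <<'E'
from plan import *
plan([(.5348,-.158,.0215,177.8)]);s=read_state();print(s["wrist_force"],s["grip_force"])
E
```

```text
t 11.8 at [ 0.5342 -0.1578  0.0214] psi 177.78 q6 -1.86 w 0.736
  SHIFT 1 x [-0.06, -0.02, -0.01]
[-0.6164969   0.51067269 -2.16819558] 56.81346416473389
```

Request:
move_arm:
  series: [5.5,0,0,0.1,0,0,0,8.5,0,0,0,0,0,0,8.5,0,0,0,0,0,0,8.5,0,0,0,0,0,0,8.5,0,0,-2,0,0,0]

```text
time: 12.48
tool_pos: [0.5324, -0.1573, 0.0389]
tcp_rot: [-0.061, -3.137, -0.002]
wrist_force: [-0.3, -0.2, 0.5]
width: 0.997
grip_force: 0.0
```

Request:
move_arm:
  series: [8.5,0,0,-5,0,0,0,8.5,0,0,-5,0,0,0,8.5,0,0,0,0,0,0,8.5,0,0,0,0,0,0]

```text
time: 12.98
tool_pos: [0.5339, -0.1578, 0.1403]
tcp_rot: [0.061, 3.141, -0.0]
wrist_force: [0.0, 0.5, -0.9]
width: 0.993
grip_force: 0.0
```

```bash
cat > chk.py <<'E'
from plan import *
import json,sys
def chk(tag,z,w,h,guess=(.5348,-.158)):
    C,im=shot("wrist",tag);m=satmask(im)
    u=proj(C,[*guess,z+h])[0]
    sp=json.load(open("stand.json"));hsv=cv2.cvtColor(im,cv2.COLOR_BGR2HSV)
    m&=(hsv[...,0]<9).astype(np.uint8)|(hsv[...,0]>170).astype(np.uint8)
    m=cv2.morphologyEx(m,cv2.MORPH_OPEN,np.ones((5,5),np.uint8))
    n,l=cv2.connectedComponents(m);k=l[int(u[1]),int(u[0])]
    if k==0:print("nothing at",u);return
    p,e=fitbox([(C,hullpts(l==k))],(*guess,np.radians(-2.2)),w,h,z);print("fit",p[:2].round(4),((np.degrees(p[2])+45)%90-45).round(1),"rms",e.round(2),"area",(l==k).sum())
    return p
E
python3 - <<'E'
from chk import *
chk("w5",.012,.064,.028)
x,y=.594,.243
plan([(x,y,.11,62.8)])
C=cam("wrist");P=back(C,[(0,0)],.04)
E
```

```text
nothing at [319.92438045 205.3128059 ]
t 13.0 at [ 0.5332 -0.1575  0.1391] psi 177.77 q6 -1.86 w 0.993
  TURN 11 x [10.45]
  SHIFT 8 x [4.8, -1.61, 0.36]
```

View pics/w5.png

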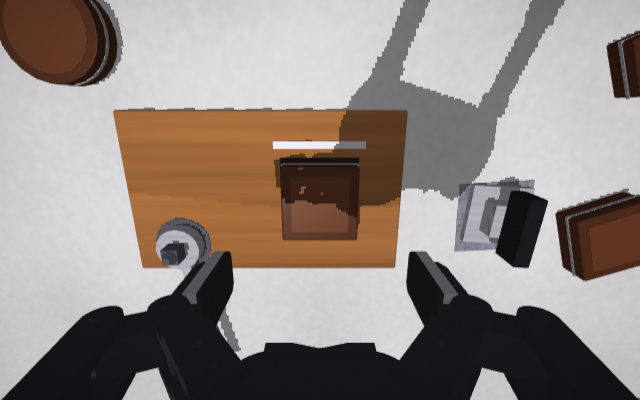

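Tin A sits on the pad at (319,202), in line with the kerb centre at (319,145). Next is wide tin B.

Request:
move_arm:
  series: [8.5,0,0,0,0,0,10.5,8.5,0,0,0,0,0,10.5,8.5,0,0,0,0,0,10.5,8.5,0,0,0,0,0,10.5,8.5,0,0,0,0,0,10.5]

```text
time: 13.65
tool_pos: [0.5325, -0.1573, 0.1377]
tcp_rot: [-1.45, -2.782, 0.001]
wrist_force: [-0.2, -0.2, -0.4]
width: 0.994
grip_force: 0.0
```

Request:
move_arm:
  series: [8.5,0,0,0,0,0,10.5,8.5,0,0,0,0,0,10.5,8.5,0,0,0,0,0,10.5,8.5,0,0,0,0,0,10.5,8.5,0,0,0,0,0,10.5]

```text
time: 14.28
tool_pos: [0.5325, -0.1573, 0.1377]
tcp_rot: [-2.532, -1.854, 0.004]
wrist_force: [-0.2, 0.1, 0.2]
width: 0.995
grip_force: 0.0
```

Request:
move_arm:
  series: [8.5,0,0,0,0,0,10,8.5,4.8,-1.61,0.36,0,0,0,8.5,4.8,-1.61,0.36,0,0,0,8.5,4.8,-1.61,0.36,0,0,0,8.5,4.8,-1.61,0.36,0,0,0]

```text
time: 14.9
tool_pos: [0.5632, 0.0438, 0.1234]
tcp_rot: [-2.681, -1.635, 0.005]
wrist_force: [0.8, -0.5, 0.0]
width: 0.996
grip_force: 0.0
```

Request:
move_arm:
  series: [8.5,4.8,-1.61,0.36,0,0,0,8.5,4.8,-1.61,0.36,0,0,0,8.5,4.8,-1.61,0.36,0,0,0,8.5,4.8,-1.61,0.36,0,0,0,8.5,0,0,0,0,0,0]

```text
time: 15.52
tool_pos: [0.5938, 0.2454, 0.1086]
tcp_rot: [-2.677, -1.641, 0.005]
wrist_force: [0.7, -0.9, 0.1]
width: 0.998
grip_force: 0.0
```

```bash
python3 - <<'E'
from plan import *
C,im=shot("wrist","w6");m=satmask(im)
for bm,a,c in blobs(m,800):
    g=back(C,c,.02)[0]
    if np.hypot(*(g[:2]-[.594,.243]))<.02:
        p,e=fitbox([(C,hullpts(bm))],(*g[:2],np.radians(-27)),.064,.028,0.);print(p.round(4),np.degrees(p[2]),e,a)
plan([(.594,.243,.0085,62.8)])
E
```

```text
[ 0.5928  0.2408 -0.4787] -27.426439709351108 1.5568912976328424 6629
t 15.6 at [0.5936 0.2436 0.1087] psi 62.94 q6 0.82 w 0.998
  SHIFT 2 x [-0.02, 0.03, 5.01]
```

Request:
move_arm:
  series: [8.5,0,0.1,5,0,0,0,8.5,0,0,4,0,0,0,8.5,0,0,1,0,0,0,8.5,0,0,0,0,0,0,5.5,0,0,0,0,0,0]
  grip_force: 20

```text
time: 16.2
tool_pos: [0.5977, 0.2422, 0.0135]
tcp_rot: [2.682, 1.635, 0.005]
wrist_force: [-1.9, 0.5, 1.5]
width: 0.811
grip_force: 0.0
```

Request:
move_arm:
  series: [5.5,0,0,0,0,0,0,5.5,0,0,0,0,0,0,5.5,0,0,0,0,0,0,5.5,0,0,0,0,0,0]

```text
time: 16.7
tool_pos: [0.5979, 0.2425, 0.0138]
tcp_rot: [2.681, 1.636, 0.006]
wrist_force: [0.1, -1.4, 6.0]
width: 0.743
grip_force: 24.7
```

Request:
move_arm:
  series: [8.5,0,0,0,0,0,0,8.5,0,0,0,0,0,0,8.5,0,0,0,0,0,0,8.5,0,0,-3.5,0,0,0,8.5,0,0,-3.5,0,0,0]

```text
time: 17.32
tool_pos: [0.5953, 0.2418, 0.0811]
tcp_rot: [-2.681, -1.636, 0.004]
wrist_force: [-0.4, 0.2, -1.0]
width: 0.997
grip_force: 0.0
```

Request:
move_arm:
  series: [8.5,0,0,0,0,0,-10,8.5,0,0,0,0,0,-10,8.5,0,0,0,0,0,-10,8.5,0,0,0,0,0,-10,8.5,0,0,0,0,0,-10]

```text
time: 17.95
tool_pos: [0.5959, 0.242, 0.0811]
tcp_rot: [-1.731, -2.621, 0.001]
wrist_force: [0.7, -0.1, 1.3]
width: 0.991
grip_force: 0.0
```

Request:
move_arm:
  series: [8.5,0,0,0,0,0,-10,8.5,0,0,0,0,0,-10,8.5,0,0,0,0,0,-10,8.5,0,0,0,0,0,-10,8.5,0,0,3.5,0,0,0]

```text
time: 18.58
tool_pos: [0.5993, 0.2433, 0.0495]
tcp_rot: [0.736, 3.048, 0.007]
wrist_force: [0.2, -0.2, -0.1]
width: 0.999
grip_force: 0.0
```

Request:
move_arm:
  series: [8.5,0,0,3.5,0,0,0,8.5,0,0,0,0,0,0,5.5,0,0,0,0,0,0,5.5,0,0,0,0,0,0,5.5,0,0,0,0,0,0]
  grip_force: 50

```text
time: 19.2
tool_pos: [0.5975, 0.2426, 0.0133]
tcp_rot: [0.739, 3.051, 0.003]
wrist_force: [0.3, 1.0, 3.8]
width: 0.738
grip_force: 58.2
```

Request:
move_arm:
  series: [5.5,0,0,0,0,0,0,5.5,0,0,0,0,0,0,5.5,0,0,-4,0,0,0,5.5,0,0,-4,0,0,0,5.5,0,0,-4,0,0,0]

```text
time: 19.82
tool_pos: [0.5954, 0.2418, 0.132]
tcp_rot: [-0.739, -3.052, 0.001]
wrist_force: [-0.1, 0.3, -0.3]
width: 0.733
grip_force: 57.6
```

```bash
python3 - <<'E'
from plan import *
plan([(.5348,-.158,.140,177.8),(.5348,-.158,.08,177.8)])
s=read_state();print(s["grip_force"],s["wrist_force"])
E
```

```text
t 19.8 at [0.5954 0.2418 0.132 ] psi 152.77 q6 -0.75 w 0.733
  TURN 3 x [-8.34]
  SHIFT 7 x [0.64, -5.74, -0.11]
  SHIFT 2 x [0.02, 0.0, 2.98]
57.644559144973755 [-0.12540406  0.26365953 -0.29331418]
```

Request:
move_arm:
  series: [5.5,0,0,0,0,0,-8.35,5.5,0,0,0,0,0,-8.35,5.5,0,0,0,0,0,-8.35,5.5,0.64,-5.74,0,0,0,0,5.5,0.64,-5.74,0,0,0,0]

```text
time: 20.45
tool_pos: [0.5782, 0.1271, 0.1309]
tcp_rot: [-0.056, -3.14, 0.001]
wrist_force: [1.1, -0.4, -2.0]
width: 0.733
grip_force: 57.7
```

Request:
move_arm:
  series: [5.5,0.64,-5.74,0,0,0,0,5.5,0.64,-5.74,0,0,0,0,5.5,0.64,-5.74,0,0,0,0,5.5,0.64,-5.74,0,0,0,0,5.5,0.64,-5.74,0,0,0,0]

```text
time: 21.08
tool_pos: [0.5351, -0.1593, 0.1312]
tcp_rot: [-0.06, -3.141, -0.0]
wrist_force: [0.9, -0.3, -1.5]
width: 0.74
grip_force: 57.7
```

Request:
move_arm:
  series: [5.5,0,0,3,0,0,0,5.5,0,0,3,0,0,0,5.5,0,0,0,0,0,0,5.5,0,0,0,0,0,0]

```text
time: 21.58
tool_pos: [0.5365, -0.1577, 0.0721]
tcp_rot: [0.059, 3.141, -0.0]
wrist_force: [-0.5, -0.0, -0.8]
width: 0.737
grip_force: 57.6
```

```bash
python3 - <<'E'
from plan import *
plan([(.5345,-.158,.0533,177.8)])
s=read_state();print(s["grip_force"],s["wrist_force"])
C,im=shot("wrist","w7")
E
```

```text
t 21.6 at [ 0.5365 -0.1577  0.0721] psi 177.84 q6 -1.86 w 0.737
  SHIFT 1 x [0.19, -0.04, 1.88]
57.64554977416992 [-0.50746076 -0.01115679 -0.84117925]
```

Request:
move_arm:
  series: [5.5,0.19,0,1.2,0,0,0,5.5,0,0,0.4,0,0,0,5.5,0,0,0.3,0,0,0,5.5,0,0,0,0,0,0]

```text
time: 22.12
tool_pos: [0.5343, -0.1576, 0.0533]
tcp_rot: [-0.059, -3.141, -0.0]
wrist_force: [-3.5, 0.9, 5.2]
width: 0.739
grip_force: 58.4
```

```bash
python3 - <<'E'
from plan import *
plan([(.5342,-.158,.0533,177.8)])
s=read_state();print(s["grip_force"],s["wrist_force"])
E
```

```text
t 22.1 at [ 0.5343 -0.1576  0.0533] psi 177.83 q6 -1.86 w 0.739
  SHIFT 1 x [0.01, -0.04, 0.0]
58.354416489601135 [-3.46216013  0.89229346  5.22903385]
```

Request:
move_arm:
  series: [8.5,0,0,0,0,0,0,8.5,0,0,0,0,0,0,8.5,0,0,0,0,0,0,8.5,0,0,-2,0,0,0,8.5,0,0,-4,0,0,0]

```text
time: 22.75
tool_pos: [0.5323, -0.157, 0.1108]
tcp_rot: [-0.06, -3.136, -0.003]
wrist_force: [0.8, -0.7, -0.5]
width: 0.995
grip_force: 0.0
```

Request:
move_arm:
  series: [8.5,0,0,-5,0,0,0,8.5,0,0,0,0,0,0,8.5,0,0,0,0,0,0]

```text
time: 23.12
tool_pos: [0.534, -0.1576, 0.1624]
tcp_rot: [0.06, 3.141, -0.0]
wrist_force: [0.4, -0.2, -1.5]
width: 0.997
grip_force: 0.0
```

```bash
python3 - <<'E'
from plan import *
C,im=shot("wrist","w8");m=satmask(im,40)
print(proj(C,[(.5343+a*.032,-.158+b*.032,z) for z in(.068,) for a,b in((-1,-1),(-1,1),(1,1),(1,-1))]).round())
plan([(.585,.1065,.11,108)])
E
```

```text
[[277. 169.]
 [360. 166.]
 [360. 242.]
 [283. 245.]]
t 23.2 at [ 0.5333 -0.1574  0.1613] psi 177.82 q6 -1.86 w 0.994
  TURN 7 x [9.97]
  SHIFT 5 x [4.7, 2.62, 1.03]
```

View pics/w8.png

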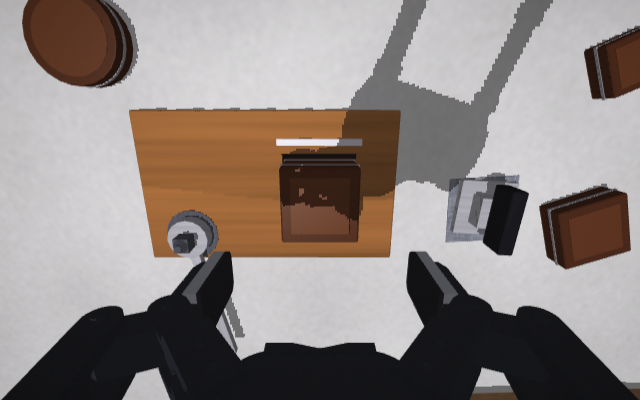

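The second wide tin sits squarely on the first; the column is at (320,203). I'm fetching wide tin C.

Request:
move_arm:
  series: [8.5,0,0,0,0,0,10,8.5,0,0,0,0,0,10,8.5,0,0,0,0,0,10,8.5,0,0,0,0,0,10,8.5,0,0,0,0,0,10]

```text
time: 23.8
tool_pos: [0.5327, -0.1572, 0.16]
tcp_rot: [-1.388, -2.814, 0.001]
wrist_force: [-0.1, -0.1, 0.2]
width: 0.991
grip_force: 0.0
```

Request:
move_arm:
  series: [8.5,0,0,0,0,0,10,8.5,0,0,0,0,0,10,8.5,4.7,2.6,1,0,0,0,8.5,4.7,2.6,1,0,0,0,8.5,4.7,2.6,1,0,0,0]

```text
time: 24.42
tool_pos: [0.564, 0.0018, 0.13]
tcp_rot: [-1.85, -2.536, 0.003]
wrist_force: [-0.5, -0.2, -0.3]
width: 0.991
grip_force: 0.0
```

Request:
move_arm:
  series: [8.5,4.7,2.6,1,0,0,0,8.5,4.7,2.6,1,0,0,0,8.5,0,0,0,0,0,0,8.5,0,0,0,0,0,0]

```text
time: 24.92
tool_pos: [0.5847, 0.1056, 0.1106]
tcp_rot: [-1.848, -2.538, 0.004]
wrist_force: [-0.2, -0.3, 0.1]
width: 0.994
grip_force: 0.0
```

```bash
cat >> plan.py <<'E'
def look(tag,g0,yaw,w,h,z=0.):
    C,im=shot("wrist",tag);m=satmask(im)
    for bm,a,c in blobs(m,800):
        g=back(C,c,z+.02)[0]
        if np.hypot(*(g[:2]-g0))<.025:
            p,e=fitbox([(C,hullpts(bm))],(*g[:2],np.radians(yaw)),w,h,z);print("fit",p[:2].round(4),np.degrees(p[2]).round(1),"rms",e.round(2),a)
E
python3 - <<'E'
from plan import *
look("w9",(.585,.1065),18,.064,.028)
plan([(.585,.1065,.0085,108)])
E
```

```text
fit [0.5846 0.1068] 17.3 rms 1.41 6620
t 25.0 at [0.585  0.105  0.1112] psi 107.81 q6 -0.17 w 0.997
  SHIFT 2 x [0.07, 0.02, 5.14]
```

Request:
move_arm:
  series: [8.5,0.1,0,4,0,0,0,8.5,0,0,4,0,0,0,8.5,0,0,2.2,0,0,0,8.5,0,0,0,0,0,0,5.5,0,0,0,0,0,0]
  grip_force: 20

```text
time: 25.6
tool_pos: [0.5866, 0.1059, 0.0115]
tcp_rot: [1.852, 2.536, 0.001]
wrist_force: [0.4, -1.2, -0.7]
width: 0.817
grip_force: 0.0
```

Request:
move_arm:
  series: [5.5,0,0,0,0,0,0,5.5,0,0,0,0,0,0,5.5,0,0,0,0,0,0,5.5,0,0,0,0,0,0]

```text
time: 26.1
tool_pos: [0.5871, 0.1067, 0.0121]
tcp_rot: [1.849, 2.537, 0.002]
wrist_force: [-0.4, -2.6, 6.7]
width: 0.743
grip_force: 24.6
```

Request:
move_arm:
  series: [8.5,0,0,0,0,0,0,8.5,0,0,0,0,0,0,8.5,0,0,0,0,0,0,8.5,0,0,-3.5,0,0,0,8.5,0,0,-3.5,0,0,0]

```text
time: 26.72
tool_pos: [0.5848, 0.1068, 0.0802]
tcp_rot: [-1.849, -2.537, 0.003]
wrist_force: [0.5, 0.0, 1.2]
width: 0.992
grip_force: 0.0
```

Request:
move_arm:
  series: [8.5,0,0,0,0,0,-10,8.5,0,0,0,0,0,-10,8.5,0,0,0,0,0,-10,8.5,0,0,0,0,0,-10,8.5,0,0,0,0,0,-10]

```text
time: 27.35
tool_pos: [0.5854, 0.1069, 0.0802]
tcp_rot: [-0.595, -3.084, 0.0]
wrist_force: [-1.3, 0.1, -0.1]
width: 0.995
grip_force: 0.0
```

Request:
move_arm:
  series: [8.5,0,0,0,0,0,-10,8.5,0,0,0,0,0,-10,8.5,0,0,0,0,0,-10,8.5,0,0,0,0,0,-10,8.5,0,0,3.5,0,0,0]

```text
time: 27.98
tool_pos: [0.5891, 0.1074, 0.0482]
tcp_rot: [-0.488, 3.096, -0.0]
wrist_force: [0.3, 0.5, -0.7]
width: 0.993
grip_force: 0.0
```

Request:
move_arm:
  series: [8.5,0,0,3.5,0,0,0,8.5,0,0,0,0,0,0,5.5,0,0,0,0,0,0,5.5,0,0,0,0,0,0,5.5,0,0,0,0,0,0]
  grip_force: 50

```text
time: 28.6
tool_pos: [0.5872, 0.107, 0.0122]
tcp_rot: [-0.486, 3.101, -0.0]
wrist_force: [0.2, 0.2, 4.0]
width: 0.737
grip_force: 57.6
```

Request:
move_arm:
  series: [5.5,0,0,0,0,0,0,5.5,0,0,0,0,0,0,5.5,0,0,-4.5,0,0,0,5.5,0,0,-4.5,0,0,0,5.5,0,0,-4.5,0,0,0]

```text
time: 29.22
tool_pos: [0.5851, 0.1067, 0.1464]
tcp_rot: [0.486, -3.103, 0.0]
wrist_force: [0.4, 0.3, -1.8]
width: 0.734
grip_force: 57.2
```

```bash
python3 - <<'E'
from plan import *
plan([(.534,-.158,.15,177.8)])
s=read_state();print(s["grip_force"],s["wrist_force"])
E
```

```text
t 29.2 at [0.5851 0.1067 0.1464] psi -162.18 q6 -1.74 w 0.734
  TURN 2 x [10.01]
  SHIFT 5 x [0.82, -5.33, -0.07]
57.17098116874695 [ 0.39866456  0.34422182 -1.83491274]
```

Request:
move_arm:
  series: [5.5,0,0,0,0,0,10,5.5,0,0,0,0,0,10,5.5,0.82,-5.33,0,0,0,0,5.5,0.82,-5.33,0,0,0,0,5.5,0.82,-5.33,0,0,0,0]

```text
time: 29.85
tool_pos: [0.5543, -0.0533, 0.1452]
tcp_rot: [-0.058, -3.141, 0.0]
wrist_force: [0.0, -0.3, -2.4]
width: 0.735
grip_force: 57.2
```

Request:
move_arm:
  series: [5.5,0.82,-5.33,0,0,0,0,5.5,0.82,-5.33,0,0,0,0,5.5,0,0,2.4,0,0,0,5.5,0,0,2.2,0,0,0,5.5,0,0,0,0,0,0]

```text
time: 30.48
tool_pos: [0.5322, -0.1575, 0.0971]
tcp_rot: [-0.061, -3.136, -0.003]
wrist_force: [0.6, -0.4, -1.7]
width: 0.733
grip_force: 57.2
```

Request:
move_arm:
  series: [5.5,0,0,0,0,0,0,5.5,0,0,0,0,0,0]

```text
time: 30.72
tool_pos: [0.5356, -0.158, 0.1008]
tcp_rot: [0.059, 3.139, -0.001]
wrist_force: [-0.1, -0.5, -1.0]
width: 0.734
grip_force: 57.2
```

```bash
python3 - <<'E'
from plan import *
plan([(.5345,-.158,.0802,177.8)])
s=read_state();print(s["grip_force"],s["wrist_force"])
E
```

```text
t 30.7 at [ 0.5356 -0.158   0.1008] psi 177.85 q6 -1.86 w 0.734
  SHIFT 1 x [0.11, 0.0, 2.06]
57.16253042221069 [-0.07286567 -0.47150195 -0.97711491]
```

Request:
move_arm:
  series: [5.5,0.1,0,1.3,0,0,0,5.5,0,0,0.4,0,0,0,5.5,0,0,0.35,0,0,0,5.5,0,0,0,0,0,0,5.5,0,0,0,0,0,0]

```text
time: 31.35
tool_pos: [0.5334, -0.1577, 0.0802]
tcp_rot: [-0.06, -3.14, -0.001]
wrist_force: [-5.3, 2.0, 9.0]
width: 0.733
grip_force: 58.5
```

```bash
python3 - <<'E'
from plan import *
plan([(.534,-.158,.0802,177.8)])
s=read_state();print(s["grip_force"],s["wrist_force"])
E
```

```text
t 31.4 at [ 0.5334 -0.1577  0.0802] psi 177.83 q6 -1.87 w 0.733
  SHIFT 1 x [-0.06, -0.03, 0.0]
58.51624131202698 [-5.26551259  2.01383156  8.96108452]
```

Request:
move_arm:
  series: [5.5,-0.07,0,-0.1,0,0,0,5.5,0,0,0,0,0,0,8.5,0,0,0,0,0,0,8.5,0,0,0,0,0,0,8.5,0,0,0,0,0,0]

```text
time: 31.98
tool_pos: [0.5343, -0.1579, 0.0798]
tcp_rot: [-0.06, -3.141, -0.0]
wrist_force: [0.4, 0.0, -0.0]
width: 0.998
grip_force: 0.0
```

Request:
move_arm:
  series: [8.5,0,0,-2,0,0,0,8.5,0,0,-4,0,0,0,8.5,0,0,-5,0,0,0,8.5,0,0,0,0,0,0,8.5,0,0,0,0,0,0]

```text
time: 32.6
tool_pos: [0.5342, -0.1579, 0.1898]
tcp_rot: [0.06, 3.141, -0.0]
wrist_force: [0.1, -0.8, -1.0]
width: 0.992
grip_force: 0.0
```

```bash
python3 - <<'E'
from plan import *
C,im=shot("wrist","w10")
# top-face check: mask by hue<9ish & tri
hsv=cv2.cvtColor(im,cv2.COLOR_BGR2HSV);m=((hsv[...,1]>60)&((hsv[...,0]<10)|(hsv[...,0]>172))).astype(np.uint8)
c,s=np.cos(-.038),np.sin(-.038)
E=[(.534+c*a*.032-s*b*.032,-.158+s*a*.032+c*b*.032,.096) for a,b in((-1,-1),(-1,1),(1,1),(1,-1))]
print(proj(C,E).round(1).tolist())
for bm,a,cc in blobs(m,2000):
    ys,xs=np.nonzero(bm);print(a,cc.round(),xs.min(),xs.max(),ys.min(),ys.max())
plan([(.431,.112,.11,111.9)])
E
```

```text
[[278.4, 166.9], [361.6, 166.9], [358.5, 243.1], [281.5, 243.1]]
4636 [99. 43.] 52 141 0 87
4427 [319. 203.] 279 359 166 241
t 32.6 at [ 0.5335 -0.1577  0.1888] psi 177.82 q6 -1.86 w 0.994
  TURN 7 x [9.42]
  SHIFT 6 x [4.81, 0.09, 1.31]
```

The third wide tin is within about 1–2 px of its predicted outline. Now the small tins, starting with (0.431, 0.112).

Request:
move_arm:
  series: [8.5,0,0,0,0,0,9.4,8.5,0,0,0,0,0,9.4,8.5,0,0,0,0,0,9.4,8.5,0,0,0,0,0,9.4,8.5,0,0,0,0,0,9.4]

```text
time: 33.28
tool_pos: [0.5329, -0.1575, 0.1875]
tcp_rot: [-1.313, -2.849, 0.001]
wrist_force: [-0.5, 0.9, -0.5]
width: 0.993
grip_force: 0.0
```

Request:
move_arm:
  series: [8.5,0,0,0,0,0,9.4,8.5,0,0,0,0,0,9.4,8.5,4.8,0.1,1.3,0,0,0,8.5,4.8,0.1,1.3,0,0,0,8.5,4.8,0.1,1.3,0,0,0]

```text
time: 33.9
tool_pos: [0.481, -0.0221, 0.1485]
tcp_rot: [-1.756, -2.601, 0.003]
wrist_force: [0.8, 0.6, -0.0]
width: 0.993
grip_force: 0.0
```

Request:
move_arm:
  series: [8.5,4.8,0.1,1.3,0,0,0,8.5,4.8,0.1,1.3,0,0,0,8.5,4.8,0.1,1.3,0,0,0,8.5,0,0,0,0,0,0,8.5,0,0,0,0,0,0]

```text
time: 34.52
tool_pos: [0.4311, 0.111, 0.1109]
tcp_rot: [-1.754, -2.605, 0.003]
wrist_force: [1.4, -0.3, -0.1]
width: 0.991
grip_force: 0.0
```

```bash
python3 - <<'E'
from plan import *
look("w11",(.431,.112),21.9,.046,.024)
plan([(.431,.112,.0095,111.9)])
E
```

```text
fit [0.4312 0.1111] 22.0 rms 1.44 3302
t 34.6 at [0.4318 0.1107 0.1114] psi 112.01 q6 -0.19 w 1.0
  SHIFT 2 x [0.08, -0.01, 5.1]
```

Request:
move_arm:
  series: [8.5,0,0,4,0,0,0,8.5,0,0,4,0,0,0,8.5,0,0,2.3,0,0,0,4,0,0,0,0,0,0,4,0,0,0,0,0,0]
  grip_force: 20

```text
time: 35.2
tool_pos: [0.4332, 0.1107, 0.0099]
tcp_rot: [1.758, 2.603, 0.001]
wrist_force: [-0.0, 1.0, 0.6]
width: 0.598
grip_force: 0.0
```

Request:
move_arm:
  series: [4,0,0,0,0,0,0,4,0,0,0,0,0,0,4,0,0,0,0,0,0,4,0,0,0,0,0,0,4,0,0,0,0,0,0]

```text
time: 35.83
tool_pos: [0.4333, 0.1114, 0.0103]
tcp_rot: [1.755, 2.603, 0.002]
wrist_force: [0.2, -2.7, 7.2]
width: 0.53
grip_force: 21.7
```

Request:
move_arm:
  series: [8.5,0,0,0,0,0,0,8.5,0,0,0,0,0,0,8.5,0,0,0,0,0,0,8.5,0,0,0,0,0,0,8.5,0,0,0,0,0,-10]

```text
time: 36.45
tool_pos: [0.4318, 0.1113, 0.0089]
tcp_rot: [-1.516, -2.751, 0.0]
wrist_force: [-0.1, 0.7, 1.2]
width: 0.993
grip_force: 0.0
```

Request:
move_arm:
  series: [8.5,0,0,0,0,0,-10,8.5,0,0,0,0,0,-10,8.5,0,0,0,0,0,-10,8.5,0,0,0,0,0,-10,8.5,0,0,0,0,0,-10]

```text
time: 37.08
tool_pos: [0.4318, 0.1113, 0.0089]
tcp_rot: [-0.21, -3.134, 0.0]
wrist_force: [0.5, -0.9, 0.5]
width: 0.998
grip_force: 0.0
```

Request:
move_arm:
  series: [8.5,0,0,0,0,0,-10,8.5,0,0,0,0,0,-10,8.5,0,0,0,0,0,-10,8.5,0,0,0,0,0,0,4,0,0,0,0,0,0]
  grip_force: 50

```text
time: 37.7
tool_pos: [0.4319, 0.1113, 0.0089]
tcp_rot: [0.596, -3.084, 0.0]
wrist_force: [0.0, -0.3, 0.1]
width: 0.814
grip_force: 0.0
```

Request:
move_arm:
  series: [4,0,0,0,0,0,0,4,0,0,0,0,0,0,4,0,0,0,0,0,0,4,0,0,0,0,0,0,4,0,0,0,0,0,0]

```text
time: 38.33
tool_pos: [0.4323, 0.1114, 0.0092]
tcp_rot: [-0.6, 3.083, 0.0]
wrist_force: [-0.2, -0.1, 2.8]
width: 0.527
grip_force: 52.3
```

Request:
move_arm:
  series: [4,0,0,-4,0,0,0,4,0,0,-4,0,0,0,4,0,0,-4,0,0,0,4,0,0,-4,0,0,0,4,0,0,0,0,0,0]

```text
time: 38.95
tool_pos: [0.4343, 0.1118, 0.1722]
tcp_rot: [-0.599, 3.077, -0.0]
wrist_force: [-1.0, 0.5, -1.2]
width: 0.525
grip_force: 52.0
```

```bash
python3 - <<'E'
from plan import *
plan([(.534,-.158,.17,177.8)])
s=read_state();print(s["grip_force"],s["wrist_force"])
E
```

```text
t 39.0 at [0.4343 0.1118 0.1722] psi -157.98 q6 -1.76 w 0.525
  TURN 3 x [8.07]
  SHIFT 5 x [-2.2, -5.32, 0.04]
51.96182370185852 [-0.95932001  0.45278773 -1.20674013]
```

Request:
move_arm:
  series: [4,0,0,0,0,0,8.05,4,0,0,0,0,0,8.05,4,0,0,0,0,0,8.05,4,-2.22,-5.32,0,0,0,0,4,-2.22,-5.32,0,0,0,0]

```text
time: 39.58
tool_pos: [0.4713, 0.0028, 0.1669]
tcp_rot: [-0.054, -3.138, -0.0]
wrist_force: [1.1, 0.7, -0.7]
width: 0.527
grip_force: 52.0
```

Request:
move_arm:
  series: [4,-2.22,-5.32,0,0,0,0,4,-2.22,-5.32,0,0,0,0,4,-2.22,-5.32,0,0,0,0,4,0,0,2.2,0,0,0,4,0,0,2,0,0,0]

```text
time: 40.2
tool_pos: [0.5315, -0.1593, 0.1239]
tcp_rot: [-0.062, -3.137, -0.002]
wrist_force: [0.4, -0.0, -1.6]
width: 0.526
grip_force: 52.0
```

Request:
move_arm:
  series: [4,0,0,0,0,0,0,4,0,0,0,0,0,0,4,0,0,0,0,0,0]

```text
time: 40.58
tool_pos: [0.5335, -0.1586, 0.1278]
tcp_rot: [0.058, 3.14, -0.001]
wrist_force: [0.3, -0.3, -0.3]
width: 0.525
grip_force: 52.0
```

```bash
python3 - <<'E'
from plan import *
plan([(.534,-.158,.1052,177.8)])
s=read_state();print(s["grip_force"],s["wrist_force"])
E
```

```text
t 40.6 at [ 0.5335 -0.1586  0.1278] psi 177.9 q6 -1.87 w 0.525
  SHIFT 1 x [-0.04, 0.06, 2.26]
51.99681758880615 [ 0.2506046  -0.2684469  -0.25245091]
```

Request:
move_arm:
  series: [4,-0.04,0.06,1.4,0,0,0,4,0,0,0.4,0,0,0,4,0,0,0.4,0,0,0,4,0,0,0,0,0,0,4,0,0,0,0,0,0]

```text
time: 41.2
tool_pos: [0.5335, -0.158, 0.1052]
tcp_rot: [0.058, 3.141, 0.0]
wrist_force: [-1.4, 0.7, 2.6]
width: 0.526
grip_force: 52.4
```

```bash
python3 - <<'E'
from plan import *
plan([(.534,-.158,.1052,177.8)])
s=read_state();print(s["grip_force"],s["wrist_force"])
E
```

```text
t 41.2 at [ 0.5335 -0.158   0.1052] psi 177.87 q6 -1.87 w 0.526
  SHIFT 1 x [-0.05, 0.0, 0.0]
52.366905212402344 [-1.44862882  0.68838852  2.57641956]
```

Request:
move_arm:
  series: [4,-0.05,0,0,0,0,0,8.5,0,0,0,0,0,0,8.5,0,0,0,0,0,0,8.5,0,0,0,0,0,0,8.5,0,0,-2,0,0,0]

```text
time: 41.82
tool_pos: [0.5322, -0.1575, 0.1232]
tcp_rot: [-0.058, -3.137, -0.002]
wrist_force: [0.9, -0.6, -0.7]
width: 0.993
grip_force: 0.0
```

Request:
move_arm:
  series: [8.5,0,0,-4,0,0,0,8.5,0,0,-5,0,0,0,8.5,0,0,0,0,0,0,8.5,0,0,0,0,0,0]

```text
time: 42.32
tool_pos: [0.5337, -0.158, 0.2148]
tcp_rot: [0.058, 3.141, -0.0]
wrist_force: [0.5, 0.1, -0.6]
width: 0.995
grip_force: 0.0
```

```bash
cat >> plan.py <<'E'
def topchk(tag,zt,w):
    C,im=shot("wrist",tag);hsv=cv2.cvtColor(im,cv2.COLOR_BGR2HSV);m=((hsv[...,1]>60)&((hsv[...,0]<10)|(hsv[...,0]>172))).astype(np.uint8)
    c,s=np.cos(-.038),np.sin(-.038);h=w/2
    E=[(.534+c*a*h-s*b*h,-.158+s*a*h+c*b*h,zt) for a,b in((-1,-1),(-1,1),(1,1),(1,-1))]
    print("pred",proj(C,E).round(1).tolist())
    for bm,a,cc in blobs(m,1000):
        ys,xs=np.nonzero(bm)
        if abs(cc[0]-320)<60:print(a,cc.round(),xs.min(),xs.max(),ys.min(),ys.max())
E
python3 - <<'E'
from plan import *
topchk("w12",.12,.046)
plan([(.435,.3885,.11,90.9)])
E
```

```text
pred [[290.8, 178.6], [349.7, 178.7], [348.0, 233.1], [292.3, 233.1]]
4189 [319. 196.] 284 356 161 231
t 42.4 at [ 0.5331 -0.1578  0.2137] psi 177.87 q6 -1.87 w 0.992
  TURN 9 x [9.66]
  SHIFT 10 x [5.48, -0.89, 1.04]
```

Request:
move_arm:
  series: [8.5,0,0,0,0,0,9.7,8.5,0,0,0,0,0,9.7,8.5,0,0,0,0,0,9.7,8.5,0,0,0,0,0,9.7,8.5,0,0,0,0,0,9.7]

```text
time: 43.0
tool_pos: [0.5325, -0.1577, 0.2125]
tcp_rot: [-1.35, -2.832, 0.001]
wrist_force: [-0.1, 0.1, -0.7]
width: 0.995
grip_force: 0.0
```

Request:
move_arm:
  series: [8.5,0,0,0,0,0,9.7,8.5,0,0,0,0,0,9.7,8.5,0,0,0,0,0,9.7,8.5,0,0,0,0,0,9.4,8.5,5.48,-0.89,1.04,0,0,0]

```text
time: 43.62
tool_pos: [0.5244, -0.1051, 0.2033]
tcp_rot: [-2.211, -2.232, 0.001]
wrist_force: [0.7, 0.9, 1.2]
width: 0.996
grip_force: 0.0
```

Request:
move_arm:
  series: [8.5,5.48,-0.89,1.04,0,0,0,8.5,5.48,-0.89,1.04,0,0,0,8.5,5.48,-0.89,1.04,0,0,0,8.5,5.48,-0.89,1.04,0,0,0,8.5,5.48,-0.89,1.04,0,0,0]

```text
time: 44.25
tool_pos: [0.4735, 0.1711, 0.1503]
tcp_rot: [-2.204, -2.237, 0.005]
wrist_force: [1.3, 0.7, 0.6]
width: 0.992
grip_force: 0.0
```

Request:
move_arm:
  series: [8.5,5.48,-0.89,1.04,0,0,0,8.5,5.48,-0.89,1.04,0,0,0,8.5,5.48,-0.89,1.04,0,0,0,8.5,5.48,-0.89,1.04,0,0,0,8.5,0,0,0,0,0,0]

```text
time: 44.88
tool_pos: [0.4339, 0.3905, 0.1078]
tcp_rot: [-2.199, -2.242, 0.007]
wrist_force: [-0.7, -0.7, 0.1]
width: 0.996
grip_force: 0.0
```

Request:
move_arm:
  series: [8.5,0,0,0,0,0,0]

```text
time: 45.0
tool_pos: [0.4353, 0.3875, 0.1091]
tcp_rot: [2.203, 2.239, -0.006]
wrist_force: [-0.3, -0.2, -0.4]
width: 0.993
grip_force: 0.0
```

```bash
python3 - <<'E'
from plan import *
look("w13",(.435,.3885),0.9,.046,.024)
plan([(.435,.3885,.0095,90.9)])
E
```

```text
fit [0.4354 0.3855] -0.4 rms 1.43 3317
t 45.0 at [0.4359 0.3871 0.1097] psi 90.86 q6 0.67 w 0.991
  SHIFT 2 x [0.07, -0.04, 5.01]
```

Request:
move_arm:
  series: [8.5,0,0,4,0,0,0,8.5,0,0,4,0,0,0,8.5,0,0,2.1,0,0,0,4,0,0,0,0,0,0,4,0,0,0,0,0,0]
  grip_force: 20

```text
time: 45.68
tool_pos: [0.4376, 0.3881, 0.011]
tcp_rot: [2.206, 2.237, 0.002]
wrist_force: [0.3, 0.1, -0.3]
width: 0.601
grip_force: 0.0
```

Request:
move_arm:
  series: [4,0,0,0,0,0,0,4,0,0,0,0,0,0,4,0,0,0,0,0,0,4,0,0,0,0,0,0,4,0,0,0,0,0,0]

```text
time: 46.3
tool_pos: [0.4377, 0.3891, 0.0115]
tcp_rot: [2.204, 2.238, 0.004]
wrist_force: [0.5, -2.6, 6.6]
width: 0.537
grip_force: 21.8
```

Request:
move_arm:
  series: [8.5,0,0,0,0,0,0,8.5,0,0,0,0,0,0,8.5,0,0,0,0,0,0,8.5,0,0,0,0,0,0,8.5,0,0,0,0,0,-10]

```text
time: 46.92
tool_pos: [0.4364, 0.3885, 0.0098]
tcp_rot: [-1.996, -2.426, 0.001]
wrist_force: [0.3, 0.1, 0.8]
width: 0.996
grip_force: 0.0
```

Request:
move_arm:
  series: [8.5,0,0,0,0,0,-10,8.5,0,0,0,0,0,-10,8.5,0,0,0,0,0,-10,8.5,0,0,0,0,0,-10,8.5,0,0,0,0,0,-10]

```text
time: 47.55
tool_pos: [0.4365, 0.3885, 0.0098]
tcp_rot: [-0.781, -3.043, 0.0]
wrist_force: [0.4, 0.0, 0.1]
width: 0.996
grip_force: 0.0
```

Request:
move_arm:
  series: [8.5,0,0,0,0,0,-10,8.5,0,0,0,0,0,-10,8.5,0,0,0,0,0,-10,8.5,0,0,0,0,0,0,4,0,0,0,0,0,0]
  grip_force: 50

```text
time: 48.18
tool_pos: [0.4365, 0.3885, 0.0099]
tcp_rot: [0.019, -3.141, 0.0]
wrist_force: [-0.6, -0.5, -0.6]
width: 0.807
grip_force: 0.0
```

Request:
move_arm:
  series: [4,0,0,0,0,0,0,4,0,0,0,0,0,0,4,0,0,0,0,0,0,4,0,0,0,0,0,0,4,0,0,0,0,0,0]

```text
time: 48.8
tool_pos: [0.4368, 0.3887, 0.0102]
tcp_rot: [-0.024, 3.141, 0.001]
wrist_force: [1.1, 0.7, 1.8]
width: 0.526
grip_force: 53.2
```

Request:
move_arm:
  series: [4,0,0,-4.5,0,0,0,4,0,0,-4.5,0,0,0,4,0,0,-4.5,0,0,0,4,0,0,-4.5,0,0,0,4,0,0,0,0,0,0]

```text
time: 49.42
tool_pos: [0.4388, 0.3903, 0.1946]
tcp_rot: [-0.024, 3.135, 0.008]
wrist_force: [-0.2, 0.1, -1.2]
width: 0.527
grip_force: 53.0
```

Request:
move_arm:
  series: [4,0,0,0,0,0,0]

```text
time: 49.55
tool_pos: [0.4358, 0.3879, 0.1888]
tcp_rot: [0.024, -3.14, 0.002]
wrist_force: [0.6, 0.0, -2.0]
width: 0.526
grip_force: 53.0
```

```bash
python3 - <<'E'
from plan import *
plan([(.534,-.158,.19,177.8)])
s=read_state();print(s["grip_force"],s["wrist_force"])
E
```

```text
t 49.5 at [0.4358 0.3879 0.1888] psi -179.13 q6 -0.9 w 0.526
  TURN 1 x [3.07]
  SHIFT 10 x [-1.19, -5.42, -0.01]
53.03709268569946 [ 0.59243759  0.01439039 -1.98518854]
```

Request:
move_arm:
  series: [4,0,0,0,0,0,3.05,4,-1.19,-5.42,0,0,0,0,4,-1.19,-5.42,0,0,0,0,4,-1.19,-5.42,0,0,0,0,4,-1.19,-5.42,0,0,0,0]

```text
time: 50.18
tool_pos: [0.4741, 0.1679, 0.187]
tcp_rot: [-0.059, -3.136, 0.003]
wrist_force: [1.0, -0.1, -0.8]
width: 0.529
grip_force: 52.9
```

Request:
move_arm:
  series: [4,-1.19,-5.42,0,0,0,0,4,-1.19,-5.42,0,0,0,0,4,-1.19,-5.42,0,0,0,0,4,-1.19,-5.42,0,0,0,0,4,-1.19,-5.42,0,0,0,0]

```text
time: 50.8
tool_pos: [0.5232, -0.1044, 0.187]
tcp_rot: [-0.06, -3.136, -0.002]
wrist_force: [1.4, 0.4, -1.5]
width: 0.528
grip_force: 52.9
```

Request:
move_arm:
  series: [4,-1.19,-5.42,0,0,0,0,4,0,0,2,0,0,0,4,0,0,1.6,0,0,0,4,0,0,0,0,0,0,4,0,0,0,0,0,0]

```text
time: 51.42
tool_pos: [0.5346, -0.1568, 0.1536]
tcp_rot: [-0.058, -3.14, -0.001]
wrist_force: [0.7, -0.7, -1.2]
width: 0.524
grip_force: 52.9
```

Request:
move_arm:
  series: [4,0,0,0,0,0,0]

```text
time: 51.55
tool_pos: [0.5355, -0.1572, 0.1549]
tcp_rot: [0.058, 3.14, -0.001]
wrist_force: [0.4, -0.4, -1.2]
width: 0.525
grip_force: 52.9
```

```bash
python3 - <<'E'
from plan import *
plan([(.534,-.158,.1302,177.8)])
s=read_state();print(s["grip_force"],s["wrist_force"])
E
```

```text
t 51.5 at [ 0.5355 -0.1572  0.1549] psi 177.89 q6 -1.86 w 0.525
  SHIFT 1 x [0.15, -0.09, 2.47]
52.93209671974182 [ 0.42716963 -0.40756755 -1.2442457 ]
```

Request:
move_arm:
  series: [4,0.12,-0.08,1.6,0,0,0,4,0,0,0.4,0,0,0,4,0,0,0.4,0,0,0,4,0,0,0,0,0,0,4,0,0,0,0,0,0]

```text
time: 52.18
tool_pos: [0.5338, -0.1584, 0.1302]
tcp_rot: [0.06, 3.141, -0.0]
wrist_force: [0.4, -0.1, 2.1]
width: 0.53
grip_force: 53.2
```

```bash
python3 - <<'E'
from plan import *
plan([(.534,-.158,.1302,177.8)])
s=read_state();print(s["grip_force"],s["wrist_force"])
E
```

```text
t 52.2 at [ 0.5338 -0.1584  0.1302] psi 177.81 q6 -1.87 w 0.53
  SHIFT 1 x [-0.01, 0.05, 0.0]
53.241591453552246 [ 0.39344667 -0.09560936  2.14969683]
```

Request:
move_arm:
  series: [4,0,0.03,0,0,0,0,8.5,0,0,0,0,0,0,8.5,0,0,0,0,0,0,8.5,0,0,0,0,0,0,8.5,0,0,-2,0,0,0]

```text
time: 52.8
tool_pos: [0.532, -0.1575, 0.1482]
tcp_rot: [-0.06, -3.137, -0.002]
wrist_force: [1.1, -0.0, 0.0]
width: 1.001
grip_force: 0.0
```

Request:
move_arm:
  series: [8.5,0,0,-4,0,0,0,8.5,0,0,-5,0,0,0,8.5,0,0,0,0,0,0,8.5,0,0,0,0,0,0]

```text
time: 53.3
tool_pos: [0.5335, -0.158, 0.2398]
tcp_rot: [0.06, 3.141, 0.0]
wrist_force: [0.4, -0.0, -0.2]
width: 0.999
grip_force: 0.0
```

```bash
python3 - <<'E'
from plan import *
topchk("w14",.144,.046)
plan([(.5862,.3903,.11,117)])
E
```

```text
pred [[290.9, 178.6], [349.5, 178.7], [347.9, 232.9], [292.4, 232.9]]
3795 [319. 196.] 287 353 157 231
t 53.4 at [ 0.5329 -0.1578  0.2387] psi 177.82 q6 -1.87 w 0.996
  TURN 6 x [10.14]
  SHIFT 10 x [4.64, 2.96, 1.29]
```

Request:
move_arm:
  series: [8.5,0,0,0,0,0,10.1,8.5,0,0,0,0,0,10.1,8.5,0,0,0,0,0,10.1,8.5,0,0,0,0,0,10.1,8.5,0,0,0,0,0,10.1]

```text
time: 53.98
tool_pos: [0.5324, -0.1576, 0.2375]
tcp_rot: [-1.4, -2.808, 0.001]
wrist_force: [-0.7, 0.7, 0.2]
width: 0.996
grip_force: 0.0
```

Request:
move_arm:
  series: [8.5,0,0,0,0,0,10.2,8.5,4.64,2.96,1.29,0,0,0,8.5,4.64,2.96,1.29,0,0,0,8.5,4.64,2.96,1.29,0,0,0,8.5,4.64,2.96,1.29,0,0,0]

```text
time: 54.6
tool_pos: [0.553, 0.0626, 0.1858]
tcp_rot: [-1.638, -2.678, 0.003]
wrist_force: [1.3, 0.1, -0.4]
width: 0.997
grip_force: 0.0
```

Request:
move_arm:
  series: [8.5,4.64,2.96,1.29,0,0,0,8.5,4.64,2.96,1.29,0,0,0,8.5,4.64,2.96,1.29,0,0,0,8.5,4.64,2.96,1.29,0,0,0,8.5,4.64,2.96,1.29,0,0,0]

```text
time: 55.22
tool_pos: [0.5789, 0.3361, 0.1209]
tcp_rot: [-1.637, -2.679, 0.005]
wrist_force: [0.4, 0.3, -0.2]
width: 0.997
grip_force: 0.0
```

Request:
move_arm:
  series: [8.5,4.64,2.96,1.29,0,0,0,8.5,0,0,0,0,0,0,8.5,0,0,0,0,0,0]

```text
time: 55.6
tool_pos: [0.5842, 0.389, 0.1087]
tcp_rot: [-1.637, -2.68, 0.006]
wrist_force: [-0.7, 0.3, 0.6]
width: 0.997
grip_force: 0.0
```

```bash
python3 - <<'E'
from plan import *
look("w15",(.5862,.3903),27,.046,.024)
plan([(.5862,.3903,.0095,117)])
E
```

```text
fit [0.5867 0.3872] 25.3 rms 1.46 3312
t 55.6 at [0.5848 0.3885 0.1096] psi 117.11 q6 0.08 w 0.993
  SHIFT 2 x [0.05, 0.1, 5.0]
```

Request:
move_arm:
  series: [8.5,0,0.1,4,0,0,1.7,8.5,0,0,4,0,0,0,8.5,0,0,2.1,0,0,0,4,0,0,0,0,0,0,4,0,0,0,0,0,0]
  grip_force: 20

```text
time: 56.28
tool_pos: [0.5878, 0.3906, 0.0118]
tcp_rot: [1.678, 2.654, 0.004]
wrist_force: [0.7, 0.6, -0.6]
width: 0.599
grip_force: 0.0
```

Request:
move_arm:
  series: [4,0,0,0,0,0,0,4,0,0,0,0,0,0,4,0,0,0,0,0,0,4,0,0,0,0,0,0,4,0,0,0,0,0,0]

```text
time: 56.9
tool_pos: [0.588, 0.3912, 0.0123]
tcp_rot: [1.677, 2.654, 0.005]
wrist_force: [-0.0, -0.2, 6.4]
width: 0.534
grip_force: 22.0
```

Request:
move_arm:
  series: [8.5,0,0,0,0,0,0,8.5,0,0,0,0,0,0,8.5,0,0,0,0,0,0,8.5,0,0,0,0,0,0,8.5,0,0,0,0,0,-10]

```text
time: 57.52
tool_pos: [0.5863, 0.3902, 0.0097]
tcp_rot: [-1.434, -2.795, 0.001]
wrist_force: [0.1, 0.0, -0.2]
width: 0.994
grip_force: 0.0
```

Request:
move_arm:
  series: [8.5,0,0,0,0,0,-10,8.5,0,0,0,0,0,-10,8.5,0,0,0,0,0,-10,8.5,0,0,0,0,0,-10,8.5,0,0,0,0,0,-10]

```text
time: 58.15
tool_pos: [0.5864, 0.3903, 0.0098]
tcp_rot: [-0.116, -3.139, 0.0]
wrist_force: [-0.3, 0.6, -0.0]
width: 0.995
grip_force: 0.0
```

Request:
move_arm:
  series: [8.5,0,0,0,0,0,-10,8.5,0,0,0,0,0,-10,8.5,0,0,0,0,0,-10,8.5,0,0,0,0,0,0,4,0,0,0,0,0,0]
  grip_force: 50

```text
time: 58.78
tool_pos: [0.5864, 0.3903, 0.0099]
tcp_rot: [0.687, -3.065, 0.0]
wrist_force: [-0.4, -0.4, 0.2]
width: 0.814
grip_force: 0.0
```

Request:
move_arm:
  series: [4,0,0,0,0,0,0,4,0,0,0,0,0,0,4,0,0,0,0,0,0,4,0,0,0,0,0,0,4,0,0,0,0,0,0]

```text
time: 59.4
tool_pos: [0.5867, 0.3905, 0.0102]
tcp_rot: [-0.691, 3.064, 0.0]
wrist_force: [-0.2, 0.5, 0.9]
width: 0.53
grip_force: 53.6
```

Request:
move_arm:
  series: [4,0,0,-5.2,0,0,0,4,0,0,-5.2,0,0,0,4,0,0,-5.2,0,0,0,4,0,0,-5.2,0,0,0,4,0,0,0,0,0,0]

```text
time: 60.02
tool_pos: [0.5893, 0.3921, 0.2249]
tcp_rot: [-0.689, 3.054, 0.006]
wrist_force: [1.2, -0.3, 0.3]
width: 0.523
grip_force: 53.4
```

Request:
move_arm:
  series: [4,0,0,0,0,0,0]

```text
time: 60.15
tool_pos: [0.5859, 0.3899, 0.2171]
tcp_rot: [0.691, -3.063, 0.001]
wrist_force: [-0.8, 0.0, -1.3]
width: 0.525
grip_force: 53.4
```

```bash
python3 - <<'E'
from plan import *
plan([(.534,-.158,.215,177.8)])
s=read_state();print(s["grip_force"],s["wrist_force"])
E
```

```text
t 60.1 at [0.5859 0.3899 0.2171] psi -154.58 q6 -1.46 w 0.525
  TURN 3 x [9.21]
  SHIFT 10 x [0.31, -5.5, 0.02]
53.42092216014862 [-0.80128326  0.02402836 -1.26674666]
```

Request:
move_arm:
  series: [4,0,0,0,0,0,9.2,4,0,0,0,0,0,9.2,4,0,0,0,0,0,9.2,4,0.31,-5.5,0,0,0,0,4,0.31,-5.5,0,0,0,0]

```text
time: 60.78
tool_pos: [0.5741, 0.2791, 0.214]
tcp_rot: [-0.057, -3.136, 0.005]
wrist_force: [-0.5, -0.6, -0.7]
width: 0.528
grip_force: 53.4
```

Request:
move_arm:
  series: [4,0.31,-5.5,0,0,0,0,4,0.31,-5.5,0,0,0,0,4,0.31,-5.5,0,0,0,0,4,0.31,-5.5,0,0,0,0,4,0.31,-5.5,0,0,0,0]

```text
time: 61.4
tool_pos: [0.5478, 0.0048, 0.2148]
tcp_rot: [-0.059, -3.136, 0.0]
wrist_force: [1.2, 0.0, -1.2]
width: 0.527
grip_force: 53.4
```

Request:
move_arm:
  series: [4,0.31,-5.5,0,0,0,0,4,0.31,-5.5,0,0,0,0,4,0.31,-5.5,0,0,0,0,4,0,0,2,0,0,0,4,0,0,1.8,0,0,0]

```text
time: 62.02
tool_pos: [0.5328, -0.1575, 0.1765]
tcp_rot: [-0.062, -3.137, -0.003]
wrist_force: [-0.4, 1.3, -1.5]
width: 0.528
grip_force: 53.4
```

Request:
move_arm:
  series: [4,0,0,0,0,0,0,4,0,0,0,0,0,0,4,0,0,0,0,0,0]

```text
time: 62.4
tool_pos: [0.5353, -0.1574, 0.1808]
tcp_rot: [0.057, 3.14, -0.001]
wrist_force: [-0.2, 0.2, -1.6]
width: 0.525
grip_force: 53.4
```

```bash
python3 - <<'E'
from plan import *
plan([(.534,-.158,.1542,177.8)])
s=read_state();print(s["grip_force"],s["wrist_force"])
E
```

```text
t 62.4 at [ 0.5353 -0.1574  0.1808] psi 177.91 q6 -1.86 w 0.525
  SHIFT 1 x [0.13, -0.06, 2.66]
53.37217926979065 [-0.20922383  0.19694271 -1.58147645]
```

Request:
move_arm:
  series: [4,0.11,-0.06,1.8,0,0,0,4,0,0,0.4,0,0,0,4,0,0,0.4,0,0,0,4,0,0,0,0,0,0,4,0,0,0,0,0,0]

```text
time: 63.02
tool_pos: [0.5337, -0.1588, 0.1542]
tcp_rot: [0.06, 3.14, -0.0]
wrist_force: [-0.9, 0.3, 0.6]
width: 0.528
grip_force: 53.6
```

```bash
python3 - <<'E'
from plan import *
plan([(.534,-.158,.1542,177.8)])
s=read_state();print(s["grip_force"],s["wrist_force"])
E
```

```text
t 63.0 at [ 0.5337 -0.1588  0.1542] psi 177.81 q6 -1.87 w 0.528
  SHIFT 1 x [-0.03, 0.08, 0.0]
53.60812246799469 [-0.89931905  0.29552402  0.63787681]
```

Request:
move_arm:
  series: [4,-0.03,0.06,0,0,0,0,8.5,0,0,0,0,0,0,8.5,0,0,0,0,0,0,8.5,0,0,0,0,0,0,8.5,0,0,-2,0,0,0]

```text
time: 63.65
tool_pos: [0.5322, -0.1575, 0.1722]
tcp_rot: [-0.06, -3.137, -0.002]
wrist_force: [-0.5, -0.8, 0.6]
width: 0.998
grip_force: 0.0
```

Request:
move_arm:
  series: [8.5,0,0,-4,0,0,0,8.5,0,0,-3,0,0,0,8.5,0,0,0,0,0,0,8.5,0,0,0,0,0,0]

```text
time: 64.15
tool_pos: [0.5333, -0.1579, 0.2431]
tcp_rot: [-0.06, -3.14, -0.001]
wrist_force: [0.0, -0.1, 0.3]
width: 0.998
grip_force: 0.0
```

```bash
python3 - <<'E'
from plan import *
topchk("w16",.168,.046)
E
```

```text
pred [[288.1, 185.4], [352.1, 185.4], [350.2, 244.0], [289.9, 244.0]]
3831 [319. 199.] 287 352 157 243
```

Request:
move_arm:
  series: [8.5,-2.1,3.7,0,0,0,0,8.5,-2.1,3.7,0,0,0,0,8.5,-2.1,3.7,0,0,0,0,8.5,0,0,0,0,0,0,8.5,0,0,0,0,0,0]

```text
time: 64.82
tool_pos: [0.6, -0.0496, 0.2423]
tcp_rot: [-0.059, -3.138, 0.0]
wrist_force: [0.1, 0.6, 0.2]
width: 1.0
grip_force: 0.0
```

```bash
python3 - <<'E'
from plan import *
C,im=shot("wrist","h1");np.savez("h1.npz",K=C[0],R=C[1],t=C[2]);print(read_state()["tool_pos"])
print(proj(C,(.562,.006,.03)))
E
```

```text
[ 0.5999747  -0.05008117  0.24264834]
[[367.49075883 141.81833199]]
```

Request:
move_arm:
  series: [8.5,0,5,0,0,0,0,8.5,0,5,0,0,0,0,8.5,0,0,0,0,0,0,8.5,0,0,0,0,0,0]

```text
time: 65.38
tool_pos: [0.6043, 0.0493, 0.2438]
tcp_rot: [-0.06, -3.141, 0.001]
wrist_force: [-0.5, -0.2, 0.8]
width: 0.994
grip_force: 0.0
```

```bash
python3 - <<'E'
from plan import *
C,im=shot("wrist","h2");np.savez("h2.npz",K=C[0],R=C[1],t=C[2]);print(read_state()["tool_pos"])
a=cv2.imread("pics/h1.png")
C1=np.load("h1.npz");C1=(C1["K"],C1["R"],C1["t"])
def crop(im,C):
    u=proj(C,(.562,.006,.03))[0].astype(int);y0=max(0,min(280,u[1]-60));x0=max(0,min(500,u[0]-70));print("crop org",x0,y0);return cv2.resize(im[y0:y0+120,x0:x0+140],None,fx=2.85,fy=4.5,interpolation=cv2.INTER_CUBIC)
cv2.imwrite("pics/hh.png",np.hstack([crop(a,C1),crop(im,C)]))
E
```

```text
[0.6044388  0.04897437 0.24378092]
crop org 297 81
crop org 210 80
```

View pics/hh.png

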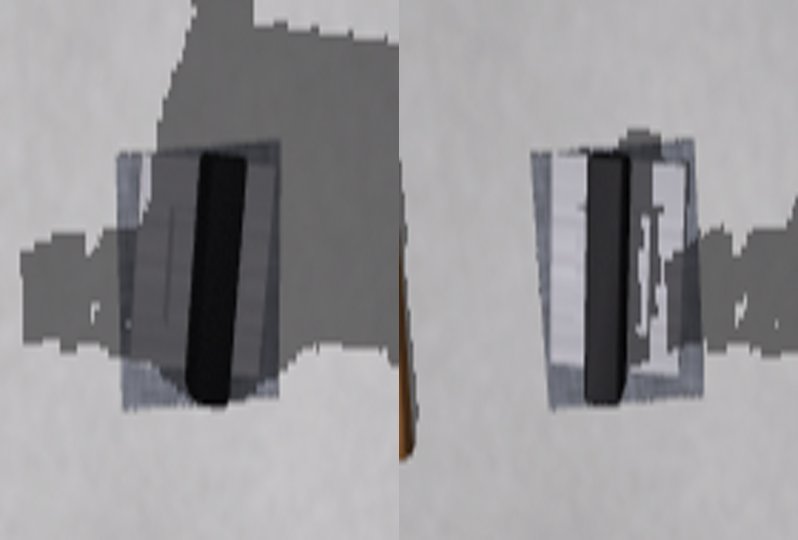

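The column's top outline (287–352) matches prediction (288–352). In both crops the paddle runs along world x on its mat. It is off-centre in h1 from parallax; mat corners are about (118,152), (280,140), (278,397) and (124,410) in the left crop.

```bash
python3 - <<'E'
from plan import *
cs={}
for n,corn,org in(("h1",[(118,152),(280,140),(278,397),(124,410)],(297,81)),("h2",[(131,152),(295,140),(304,397),(150,410)],(210,80))):
    d=np.load(n+".npz");C=(d["K"],d["R"],d["t"]);im=cv2.imread(f"pics/{n}.png")
    uv=np.array(corn)/[2.85,4.5]+org;P=back(C,uv,0.)[:,:2];e=np.diff(np.vstack([P,P[:1]]),axis=0)
    print(n,"mat",P.mean(0).round(4),np.linalg.norm(e,axis=1).round(4),((np.degrees(np.arctan2(e[:,1],e[:,0]))+45)%90-45).round(1))
    m=(im.max(2)<62).astype(np.uint8);u=proj(C,(.562,.006,.03))[0]
    m[:int(u[1]-60)]=0;m[int(u[1])+60:]=0;m[:,:int(u[0])-60]=0;m[:,int(u[0])+60:]=0
    bs=max(blobs(m,100),key=lambda b:b[1]);print(bs[1],bs[2].round(1))
    cs[n]=(C,hullpts(bs[0]))
for v,z in(([cs["h1"]],.026),([cs["h2"]],.026),(list(cs.values()),.026),(list(cs.values()),None)):
    p,e=fitbox(v,(.56,.006,0.),.06,.028,z,l=.014) if z else fitbox(v,(.56,.006,0.),.06,.028,l=.014)
    print(p.round(4),np.degrees(p[2]).round(1),e.round(2))
E
```

```text
h1 mat [0.5663 0.0102] [0.0686 0.0699 0.0688 0.0705] [0.4 1.3 1.  1.1]
941 [372.1 141.7]
h2 mat [0.5665 0.0097] [0.0699 0.07   0.0694 0.0707] [0.3 0.8 0.9 1.2]
827 [282.7 140.6]
[0.5612 0.01   0.    ] 0.0 1.0
[ 0.5612  0.0097 -0.1043] -6.0 0.3
[0.5612 0.0099 0.    ] 0.0 1.08
[ 0.5611  0.0097 -0.0986  0.0259] -5.6 0.51
```

The handle's paddle fits at (0.561, 0.0097), base height 25.9 mm against 26 expected, yaw about -5.8°. The mat centre is (0.566, 0.010). I'm centring on the paddle ends first, then gripping it across its thickness.

```bash
python3 - <<'E'
from plan import *
x,y=.5611,.0097
plan([(x,y,.12,84.2),(x,y,.036,84.2),(x,y,.038,-5.8),(x,y,.15,-5.8),(.5776,-.2898,.15,-2.2)])
E
```

```text
t 65.4 at [0.6044 0.049  0.2438] psi 177.75 q6 -1.49 w 0.997
  TURN 9 x [10.39]
  SHIFT 3 x [-1.45, -1.31, 4.13]
  SHIFT 2 x [0.0, 0.01, 4.19]
  TURN 9 x [10.0]
  SHIFT 1 x [-0.01, -0.01, -0.19]
  SHIFT 2 x [0.0, 0.0, -5.6]
  TURN 1 x [-3.56]
  SHIFT 6 x [0.47, 4.98, 0.0]
```

Request:
move_arm:
  series: [8.5,0,0,0,0,0,10.4,8.5,0,0,0,0,0,10.4,8.5,0,0,0,0,0,10.4,8.5,0,0,0,0,0,10.4,8.5,0,0,0,0,0,10.4]

```text
time: 66.05
tool_pos: [0.6047, 0.0484, 0.2439]
tcp_rot: [1.442, 2.791, -0.001]
wrist_force: [0.1, -0.3, -0.0]
width: 0.995
grip_force: 0.0
```

Request:
move_arm:
  series: [8.5,0,0,0,0,0,10.4,8.5,0,0,0,0,0,10.4,8.5,0,0,0,0,0,10.4,8.5,0,0,0,0,0,10.4,8.5,-1.45,-1.31,4.1,0,0,0]

```text
time: 66.68
tool_pos: [0.594, 0.0359, 0.2069]
tcp_rot: [2.329, 2.099, 0.011]
wrist_force: [-0.4, 0.6, -0.5]
width: 0.995
grip_force: 0.0
```

Request:
move_arm:
  series: [8.5,-1.45,-1.31,4.1,0,0,0,8.5,-1.45,-1.31,4.1,0,0,0,8.5,0,0,0,0,0,0,8.5,0,0,0,0,0,0,8.5,0,0,0,0,0,0]

```text
time: 67.3
tool_pos: [0.5639, 0.011, 0.1238]
tcp_rot: [2.328, 2.104, 0.006]
wrist_force: [0.7, 0.5, 0.4]
width: 0.996
grip_force: 0.0
```

```bash
python3 - <<'E'
from plan import *
x,y=.5611,.0097
plan([(x,y,.036,84.2)])
C,im=shot("wrist","h3");m=(im.max(2)<62).astype(np.uint8);u=proj(C,(x,y,.04))[0];print(u)
m[int(u[1])+45:]=0
for b in blobs(m,300):
    if np.hypot(*(b[2]-u))<40:
        p,e=fitbox([(C,hullpts(b[0]))],(x,y,-.1),.06,.028,.026,l=.014);print(b[1],p.round(4),np.degrees(p[2]).round(1),e.round(2))
E
```

```text
t 67.3 at [0.5639 0.011  0.1238] psi 84.21 q6 0.08 w 0.996
  SHIFT 2 x [-0.08, -0.13, 4.39]
[316.24761831 211.33477385]
2091 [ 0.5621  0.0101 -0.105 ] -6.0 0.77
```

Request:
move_arm:
  series: [8.5,-0.08,-0.15,4,0,0,0,8.5,0,0,3.2,0,0,0,8.5,0,0,1.5,0,0,0,8.5,0,0,0,0,0,0,5,0,0,0,0,0,0]
  grip_force: 20

```text
time: 67.97
tool_pos: [0.5613, 0.0105, 0.0356]
tcp_rot: [2.329, 2.106, 0.003]
wrist_force: [0.0, -0.3, 0.3]
width: 0.813
grip_force: 0.0
```

Request:
move_arm:
  series: [5,0,0,0,0,0,0,5,0,0,0,0,0,0,5,0,0,0,0,0,0,5,0,0,0,0,0,0]

```text
time: 68.47
tool_pos: [0.5616, 0.0104, 0.0359]
tcp_rot: [2.329, 2.105, 0.004]
wrist_force: [-0.2, 0.2, 6.5]
width: 0.698
grip_force: 23.2
```

Request:
move_arm:
  series: [8.5,0,0,0,0,0,0,8.5,0,0,0,0,0,0,8.5,0,0,0,0,0,0,8.5,0,0,0,0,0,10,8.5,0,0,0,0,0,10]

```text
time: 69.1
tool_pos: [0.5594, 0.0104, 0.0336]
tcp_rot: [-2.665, -1.662, 0.001]
wrist_force: [0.2, -0.2, 0.5]
width: 0.993
grip_force: 0.0
```

Request:
move_arm:
  series: [8.5,0,0,0,0,0,10,8.5,0,0,0,0,0,10,8.5,0,0,0,0,0,10,8.5,0,0,0,0,0,10,8.5,0,0,0,0,0,10]

```text
time: 69.72
tool_pos: [0.5594, 0.0104, 0.0336]
tcp_rot: [-3.118, -0.38, 0.001]
wrist_force: [0.7, 0.3, -0.0]
width: 0.995
grip_force: 0.0
```

Request:
move_arm:
  series: [8.5,0,0,0,0,0,10,8.5,0,0,0,0,0,10,8.5,0,0,0,0,0,0,0.5,0,0,0,0,0,0,0.5,0,0,0,0,0,0]
  grip_force: 70

```text
time: 70.35
tool_pos: [0.5596, 0.0104, 0.0339]
tcp_rot: [3.138, -0.156, -0.0]
wrist_force: [-1.0, -0.5, -0.3]
width: 0.603
grip_force: 0.0
```

Request:
move_arm:
  series: [0.5,0,0,0,0,0,0,0.5,0,0,0,0,0,0,0.5,0,0,0,0,0,0,0.5,0,0,0,0,0,0,0.5,0,0,0,0,0,0]

```text
time: 70.97
tool_pos: [0.5603, 0.0103, 0.0345]
tcp_rot: [3.138, -0.158, 0.002]
wrist_force: [-0.7, 0.3, 5.2]
width: 0.149
grip_force: 69.3
```

```bash
python3 - <<'E'
from plan import *
s=read_state();x,y,z=s["tool_pos"]
plan([(x,y,.15,-2.2),(.5776,-.2898,.15,-2.2)]);print(s["grip_force"],s["wrist_force"])
E
```

```text
t 71.0 at [0.5603 0.0103 0.0345] psi -5.77 q6 1.65 w 0.149
  TURN 1 x [-3.57]
  SHIFT 2 x [0.0, 0.0, -5.77]
  SHIFT 6 x [0.48, 4.99, 0.0]
69.2794749699533 [-0.70791819  0.3410468   5.1967371 ]
```

Request:
move_arm:
  series: [0.5,0,0,-5.4,0,0,0,0.5,0,0,-5.4,0,0,0,0.5,0,0,-5.4,0,0,0,0.5,0,0,-5.4,0,0,0,0.5,0,0,0,0,0,-3.57]

```text
time: 71.6
tool_pos: [0.5625, 0.0104, 0.2555]
tcp_rot: [-3.141, 0.058, -0.015]
wrist_force: [0.3, 0.2, -2.2]
width: 0.15
grip_force: 68.8
```

Request:
move_arm:
  series: [0.5,0.47,5,0,0,0,0,0.5,0.47,5,0,0,0,0,0.5,0.47,5,0,0,0,0,0.5,0.47,5,0,0,0,0,0.5,0.47,5,0,0,0,0]

```text
time: 72.22
tool_pos: [0.5726, -0.2415, 0.2484]
tcp_rot: [-3.14, 0.061, 0.004]
wrist_force: [0.1, 0.4, -2.4]
width: 0.153
grip_force: 68.8
```

Request:
move_arm:
  series: [0.5,0.47,5,0,0,0,0,0.5,0,0,0,0,0,0,0.5,0,0,5,0,0,0,0.5,0,0,5,0,0,0,0.5,0,0,4,0,0,0]

```text
time: 72.85
tool_pos: [0.5747, -0.2884, 0.1066]
tcp_rot: [-3.139, 0.06, 0.005]
wrist_force: [0.9, -0.9, -1.2]
width: 0.151
grip_force: 69.3
```

Request:
move_arm:
  series: [0.5,0,0,0,0,0,0,0.5,0,0,0,0,0,0,0.5,0,0,0,0,0,0,0.5,0,0,0,0,0,0]

```text
time: 73.35
tool_pos: [0.5776, -0.2911, 0.1123]
tcp_rot: [3.139, -0.061, 0.005]
wrist_force: [-0.0, 0.7, -2.1]
width: 0.153
grip_force: 69.2
```

```bash
python3 - <<'E'
from plan import *
s=read_state();plan([(.5766,-.2898,.083,-2.2)]);print(s["grip_force"],s["wrist_force"])
C,im=shot("wrist","h4");Ct,it=shot("top","t4")
print("paddle ends pred",proj(C,[(.5776+a*.03,-.2898,.075+.0) for a in(-1,1)]).round(1).tolist())
cv2.imwrite("pics/h4v.png",np.hstack([cv2.resize(im,(480,300)),cv2.resize(it[150:270,330:458],(320,300),interpolation=cv2.INTER_CUBIC)]))
E
```

```text
t 73.3 at [ 0.5776 -0.2911  0.1123] psi -2.21 q6 1.1 w 0.153
  SHIFT 1 x [-0.11, -0.13, 2.93]
69.15670131216757 [-0.02342182  0.66845163 -2.0920657 ]
paddle ends pred [[318.5, 276.3], [314.5, 186.2]]
```

View pics/h4v.png

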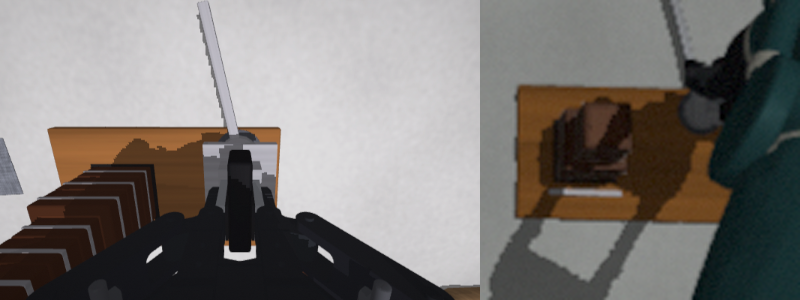

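The view shows the handle held upright with its flange spanning about px 271–371 and its front edge near row 190. The keeper arm is still open beyond it and the column stands at left. Now lowering onto the shaft.

```bash
python3 - <<'E'
from plan import *
C=cam("wrist");s=read_state()
im=cv2.imread("pics/h4.png");g=cv2.cvtColor(im,cv2.COLOR_BGR2GRAY)
print("edge col 290:",g[165:215:2,290],"\ncol 345:",g[165:215:2,345]);print("row 215:",g[215,255:285],g[215,360:385])
for v in(186,190,194):print(v,(back(C,(320,v),s["tool_pos"][2]-.0265)[0]-s["tool_pos"]).round(4))
E
```

```text
edge col 290: [216 215 141  74 104 108  58  60  60  60  61  61  84  96 170 185 180 177
 176 173 173 176 177  92  92] 
col 345: [217 216 143  76 107 113 114 118 118 116 116  98  91  96 175 188 184 181
 177 176 176 178 179 178 175]
row 215: [64 64 63 64 65 64 64 64 64 64 64 64 64 64 64 64 92 94 93 94 93 93 93 93
 93 94 93 93 93 93] [178 177 178 178 177 178 178 178 178 123 117 112 177 219 219 219 219 218
 218 218 218 218 218 219 219]
186 [ 0.0326 -0.002  -0.0265]
190 [ 0.0303 -0.0019 -0.0265]
194 [ 0.028  -0.0018 -0.0265]
```

Request:
move_arm:
  series: [0.5,-0.05,-0.1,2,0,0,0,0.5,0,0,0.8,0,0,0,0.5,0,0,0,0,0,0,0.5,0,0,0,0,0,0,0.5,0,0,0,0,0,0]

```text
time: 74.08
tool_pos: [0.5763, -0.2897, 0.0825]
tcp_rot: [3.141, -0.061, 0.001]
wrist_force: [0.3, -0.7, -1.4]
width: 0.155
grip_force: 69.2
```

```bash
python3 - <<'E'
from plan import *
s=read_state();plan([(.5766,-.2898,.0605,-2.2)]);print(s["grip_force"],s["wrist_force"])
E
```

```text
t 74.1 at [ 0.5763 -0.2897  0.0825] psi -2.21 q6 1.1 w 0.155
  SHIFT 1 x [0.03, 0.01, 2.2]
69.19458239543019 [ 0.26507998 -0.69724808 -1.44497948]
```

Request:
move_arm:
  series: [0.5,0.02,0,0.5,0,0,0,0.5,0,0,0.5,0,0,0,0.5,0,0,0,0,0,0]

```text
time: 74.45
tool_pos: [0.5755, -0.2891, 0.0711]
tcp_rot: [-3.14, 0.061, 0.002]
wrist_force: [0.1, 0.4, -1.8]
width: 0.15
grip_force: 69.2
```

Request:
move_arm:
  series: [0.5,0,0,0.4,0,0,0,0.5,0,0,0.4,0,0,0,0.5,0,0,0,0,0,0]

```text
time: 74.82
tool_pos: [0.5757, -0.2892, 0.0634]
tcp_rot: [-3.141, 0.061, 0.002]
wrist_force: [-0.3, -0.5, -1.1]
width: 0.149
grip_force: 69.2
```

```bash
python3 - <<'E'
from plan import *
s=read_state();plan([(.5766,-.2898,.0605,-2.2)]);print(s["grip_force"],s["wrist_force"],s["torque"])
E
```

```text
t 74.8 at [ 0.5757 -0.2892  0.0634] psi -2.21 q6 1.11 w 0.149
  SHIFT 1 x [0.1, 0.05, 0.29]
69.19312203564914 [-0.30331409 -0.45322859 -1.13311567] [0.00773728 0.0460335  0.01184516]
```

Request:
move_arm:
  series: [0.5,0.06,0.04,0.2,0,0,0,0.5,0,0,0.15,0,0,0,0.5,0,0,0.05,0,0,0,0.5,0,0,0,0,0,0]

```text
time: 75.32
tool_pos: [0.5769, -0.29, 0.0606]
tcp_rot: [3.141, -0.061, 0.001]
wrist_force: [-0.7, 0.3, 2.7]
width: 0.149
grip_force: 69.9
```

```bash
python3 - <<'E'
from plan import *
s=read_state();plan([(.5766,-.2898,.0605,-2.2)]);print(s["grip_force"],s["wrist_force"],s["torque"])
E
```

```text
t 75.3 at [ 0.5769 -0.29    0.0606] psi -2.21 q6 1.1 w 0.149
  SHIFT 1 x [-0.03, -0.02, 0.01]
69.91538272239268 [-0.68506617  0.29751838  2.74314577] [ 0.09114413  0.15677749 -0.0008499 ]
```

Seated: TCP z is 0.0606 against the 0.0605 predicted, with light contact. Now turning counter-clockwise.

Request:
move_arm:
  series: [0.5,0,0.02,0,0,0,-8,0.5,0,0.02,0,0,0,-8,0.5,0,0.02,0,0,0,-8,0.5,0,0.02,0,0,0,-8,0.5,0,0.02,0,0,0,-8]

```text
time: 75.95
tool_pos: [0.5768, -0.291, 0.0606]
tcp_rot: [2.97, 1.024, -0.0]
wrist_force: [-0.8, 1.1, 3.3]
width: 0.148
grip_force: 70.0
```

Request:
move_arm:
  series: [0.5,0,0.02,0,0,0,-8,0.5,0,0.02,0,0,0,-8,0.5,0,0.02,0,0,0,-8,0.5,0,0.01,0,0,0,-6,0.5,0,0,0,0,0,0]

```text
time: 76.58
tool_pos: [0.5774, -0.2915, 0.0605]
tcp_rot: [2.608, 1.75, -0.0]
wrist_force: [-1.9, 0.8, 4.5]
width: 0.152
grip_force: 70.1
```

```bash
cat > arm.py <<'E'
from plan import *
def armangle(tag):
    C,im=shot("scene",tag);sp=(.5776,-.2898)
    best=[]
    g=cv2.cvtColor(im,cv2.COLOR_BGR2HSV);gray=((g[...,1]<60)&(g[...,2]>90)).astype(float);gray=cv2.GaussianBlur(gray,(3,3),0)
    for th in np.radians(np.arange(0,115,1.)):
        r=np.arange(.03,.143,.002);P=np.c_[sp[0]+r*np.cos(th),sp[1]+r*np.sin(th),np.full(len(r),.024)]
        uv=proj(C,P).round().astype(int);best.append(im[uv[:,1],uv[:,0]].astype(float).mean())
    return C,im,best
E
python3 - <<'E'
from arm import *
s=read_state();plan([(.5766,-.2898,.0605,75)]);print(s["grip_force"],s["wrist_force"],s["torque"])
C,im,b=armangle("s5");print(np.round(b[60:110]).astype(int))
E
```

```text
t 76.6 at [ 0.5774 -0.2915  0.0605] psi 67.73 q6 -0.12 w 0.152
  TURN 1 x [-7.27]
  SHIFT 1 x [0.14, -0.12, 0.0]
70.09622530080378 [-1.89488967  0.78903527  4.5424429 ] [ 0.06136071  0.32058613 -0.036508  ]
[135 134 129 124 122 119 110  93  83  83  86  83  77  72  64  60  59  57
  55  53  51  51  50  50  50  49  49  48  48  48  47  44  40  41  45  45
  42  41  42  42  43  44  42  41  41  41  42  41  40  40]
```

Request:
move_arm:
  series: [0.5,0,0.01,0,0,0,-4,0.5,0,0.01,0,0,0,-4,0.5,0,0,0,0,0,0]

```text
time: 77.0
tool_pos: [0.5776, -0.2916, 0.0605]
tcp_rot: [2.481, 1.927, -0.0]
wrist_force: [-2.5, -0.3, 5.0]
width: 0.152
grip_force: 70.3
```

```bash
python3 - <<'E'
from plan import *
s=read_state();print(psi(s),s["tool_pos"],s["wrist_force"],s["torque"])
E
```

```text
75.67150972242975 [ 0.57760951 -0.29156651  0.06052665] [-2.53508031 -0.34804821  5.04019694] [0.12810655 0.49481882 0.07644405]
```

Request:
move_arm:
  series: [0.5,0,0.01,0,0,0,-4,0.5,0,0,0,0,0,0]

```text
time: 77.25
tool_pos: [0.5777, -0.2916, 0.0605]
tcp_rot: [2.412, 2.012, -0.0]
wrist_force: [-3.3, -0.7, 6.0]
width: 0.15
grip_force: 70.4
```

```bash
python3 - <<'E'
from arm import *
s=read_state();print(psi(s),s["tool_pos"],s["wrist_force"],s["torque"])
C,im,b=armangle("s6");b=np.array(b);print([(i,int(b[i])) for i in range(30,112,3)])
E
```

```text
79.67015917324504 [ 0.57773552 -0.29157072  0.06052317] [-3.26891988 -0.69990632  6.01949777] [0.05868752 0.55338854 0.08003498]
[(30, 137), (33, 129), (36, 126), (39, 123), (42, 121), (45, 121), (48, 122), (51, 122), (54, 124), (57, 122), (60, 117), (63, 110), (66, 104), (69, 99), (72, 94), (75, 104), (78, 84), (81, 54), (84, 50), (87, 48), (90, 47), (93, 41), (96, 41), (99, 41), (102, 41), (105, 40), (108, 39), (111, 39)]
```

Request:
move_arm:
  series: [0.5,0,0.01,0,0,0,-4,0.5,0,0.01,0,0,0,-4,0.5,0,0,0,0,0,0]

```text
time: 77.68
tool_pos: [0.5779, -0.2916, 0.0605]
tcp_rot: [2.266, 2.176, -0.0]
wrist_force: [-2.4, 0.9, 4.9]
width: 0.145
grip_force: 70.4
```

```bash
python3 - <<'E'
from arm import *
s=read_state();print(psi(s),s["q"][5],s["tool_pos"],s["wrist_force"],s["torque"])
C,im,b=armangle("s7");b=np.array(b);print([(i,int(b[i])) for i in range(64,100,1)])
a=cv2.resize(im[100:220,200:340],(420,360),interpolation=cv2.INTER_CUBIC)
_,w=shot("wrist","h7");cv2.imwrite("pics/v7.png",np.hstack([a,cv2.resize(w[0:360,0:380],(380,360))]))
E
```

```text
87.67043277450055 -0.4648093036319394 [ 0.57792163 -0.29158336  0.06052209] [-2.37672044  0.86001052  4.94554893] [0.11873268 0.50727684 0.10112185]
[(64, 106), (65, 106), (66, 102), (67, 96), (68, 95), (69, 91), (70, 88), (71, 82), (72, 77), (73, 72), (74, 65), (75, 62), (76, 63), (77, 62), (78, 63), (79, 63), (80, 66), (81, 71), (82, 80), (83, 84), (84, 84), (85, 81), (86, 73), (87, 61), (88, 54), (89, 51), (90, 49), (91, 45), (92, 40), (93, 40), (94, 44), (95, 44), (96, 41), (97, 40), (98, 41), (99, 41)]
```

View pics/v7.png

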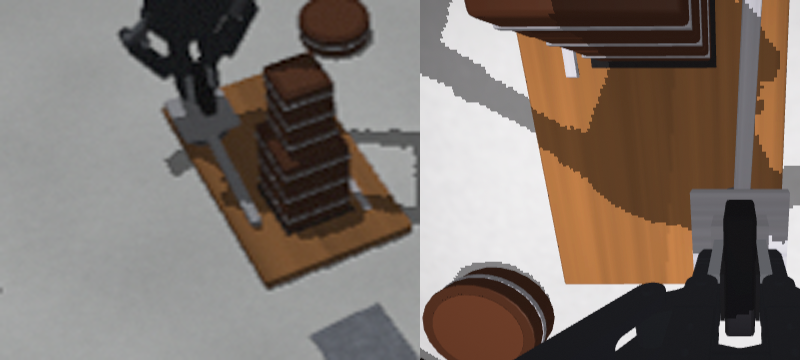

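The scene crop shows the column upright and the keeper arm swung almost along the pad. In the wrist crop the arm is nearly parallel to the deck edge. I'm turning the last degrees and watching the torque.

```bash
cat >> arm.py <<'E'
def wristarm(tag):
    C,w=shot("wrist",tag);hsv=cv2.cvtColor(w,cv2.COLOR_BGR2HSV);m=((hsv[...,1]<60)&(hsv[...,2]>60)).astype(np.uint8)
    u=[]
    for r in np.arange(.06,.14,.004):
        best=None
        for th in np.radians(np.arange(40,100,.25)):
            uv=proj(C,(.5776+r*np.cos(th),-.2898+r*np.sin(th),.024))[0].round().astype(int)
            if 0<=uv[0]<640 and 0<=uv[1]<400 and m[uv[1],uv[0]]: u.append((r,np.degrees(th)))
    u=np.array(u);out=[]
    for r in np.unique(u[:,0]):
        t=u[u[:,0]==r,1];t=t[t<96];g=np.split(t,np.where(np.diff(t)>.6)[0]+1);g=[x for x in g if 2<len(x)*.25<10]
        out.append((round(float(r),3),[round(float(x.mean()),1) for x in g]))
    print(out)
E
python3 - <<'E'
from arm import *
wristarm("h8")
E
```

```text
[(0.06, [85.2]), (0.064, [85.1]), (0.068, [85.0]), (0.072, [85.2]), (0.076, [85.0]), (0.08, [85.1]), (0.084, [84.9]), (0.088, [85.0]), (0.092, [85.0]), (0.096, [85.0]), (0.1, [85.0]), (0.104, [85.1]), (0.108, [85.0]), (0.112, [85.0]), (0.116, [85.0]), (0.12, [85.0]), (0.124, []), (0.128, []), (0.132, []), (0.136, []), (0.14, [])]
```

Request:
move_arm:
  series: [0.5,0,0.01,0,0,0,-3,0.5,0,0,0,0,0,0,0.5,0,0,0,0,0,0]

```text
time: 78.2
tool_pos: [0.578, -0.2916, 0.0605]
tcp_rot: [2.209, 2.234, -0.0]
wrist_force: [-3.1, 0.7, 5.3]
width: 0.153
grip_force: 70.4
```

```bash
python3 - <<'E'
from arm import *
s=read_state();print(psi(s),s["tool_pos"],s["wrist_force"],s["torque"]);wristarm("h9")
E
```

```text
90.64014272195946 [ 0.57802142 -0.29161121  0.0605206 ] [-3.095994    0.70116635  5.26288092] [0.09650146 0.46993749 0.07927388]
[(0.06, [88.2]), (0.064, [88.1]), (0.068, [88.1]), (0.072, [88.2]), (0.076, [88.0]), (0.08, [88.1]), (0.084, [88.1]), (0.088, [88.0]), (0.092, [88.0]), (0.096, [88.0]), (0.1, [88.0]), (0.104, [88.1]), (0.108, [88.0]), (0.112, [88.0]), (0.116, [88.0]), (0.12, [88.0]), (0.124, []), (0.128, []), (0.132, []), (0.136, []), (0.14, [])]
```

Request:
move_arm:
  series: [0.5,0,0.01,0,0,0,-3,0.5,0,0,0,0,0,0,0.5,0,0,0,0,0,0]

```text
time: 78.62
tool_pos: [0.5781, -0.2916, 0.0605]
tcp_rot: [2.15, 2.29, -0.0]
wrist_force: [-3.4, 1.2, 4.8]
width: 0.152
grip_force: 70.4
```

```bash
python3 - <<'E'
from arm import *
s=read_state();print(psi(s),s["tool_pos"],s["wrist_force"],s["torque"]);wristarm("h10")
E
```

```text
93.61917944262537 [ 0.57805271 -0.29160435  0.06054022] [-3.3565774   1.20610007  4.78096726] [ 0.05721176  0.54261997 -0.08207827]
[(0.06, [88.1]), (0.064, [88.0]), (0.068, [88.4]), (0.072, [88.2]), (0.076, [88.1]), (0.08, [88.1]), (0.084, [88.0]), (0.088, [88.1]), (0.092, [88.0]), (0.096, [88.1]), (0.1, [88.0]), (0.104, [88.0]), (0.108, [88.0]), (0.112, [87.9]), (0.116, [88.0]), (0.12, [87.9]), (0.124, [87.4]), (0.128, []), (0.132, []), (0.136, []), (0.14, [])]
```

The arm stopped at 88.0° against the stand's 87.8°, and a further 3° of turn did not move it, so it's on its stop. I'm backing off within the play and lifting.

Request:
move_arm:
  series: [0.5,0,0,0,0,0,4,0.5,0,0,0,0,0,4,0.5,0,0,0,0,0,0,0.5,0,0,0,0,0,0]

```text
time: 79.18
tool_pos: [0.5783, -0.2918, 0.0605]
tcp_rot: [2.302, 2.137, -0.0]
wrist_force: [-2.6, -0.1, 5.5]
width: 0.148
grip_force: 70.4
```

```bash
python3 - <<'E'
from arm import *
s=read_state();print(psi(s),s["tool_pos"],s["wrist_force"],s["torque"]);wristarm("h11")
E
```

```text
85.75356693023376 [ 0.57827828 -0.29177216  0.06050569] [-2.64922369 -0.14314195  5.5358026 ] [-0.0324632   0.42234094 -0.03506456]
[(0.06, [87.9]), (0.064, [88.1]), (0.068, [87.9]), (0.072, [87.8]), (0.076, [88.0]), (0.08, [87.9]), (0.084, [87.9]), (0.088, [87.9]), (0.092, [87.8]), (0.096, [87.9]), (0.1, [87.9]), (0.104, [87.8]), (0.108, [87.8]), (0.112, [87.9]), (0.116, [87.8]), (0.12, [87.8]), (0.124, []), (0.128, []), (0.132, []), (0.136, []), (0.14, [])]
```

Request:
move_arm:
  series: [0.5,0,0,-0.5,0,0,0,0.5,0,0,-0.5,0,0,0,0.5,0,0,-0.5,0,0,0,0.5,0,0,-0.5,0,0,0,0.5,0,0,-0.5,0,0,0]

```text
time: 79.85
tool_pos: [0.5781, -0.2914, 0.0853]
tcp_rot: [2.301, 2.138, 0.0]
wrist_force: [0.3, 0.2, -2.5]
width: 0.148
grip_force: 69.1
```

Request:
move_arm:
  series: [0.5,0,0,-1,0,0,0,0.5,0,0,-1,0,0,0,0.5,0,0,0,0,0,0,0.5,0,0,0,0,0,0]

```text
time: 80.35
tool_pos: [0.5781, -0.2914, 0.1051]
tcp_rot: [2.301, 2.138, 0.0]
wrist_force: [-0.7, 0.1, -1.8]
width: 0.149
grip_force: 69.1
```

```bash
python3 - <<'E'
from arm import *
s=read_state();wristarm("h12");print(s["wrist_force"],s["grip_force"])
plan([(*s["tool_pos"][:2],.25,psi(s)),(.5664,.010,.25,89)])
E
```

```text
[(0.06, [87.9]), (0.064, [87.8]), (0.068, [88.0]), (0.072, [88.0]), (0.076, [88.0]), (0.08, [87.8]), (0.084, [87.9]), (0.088, [87.9]), (0.092, [87.8]), (0.096, [87.9]), (0.1, [88.0]), (0.104, [87.9]), (0.108, [87.8]), (0.112, [87.6]), (0.116, [88.0]), (0.12, [87.9]), (0.124, [87.8]), (0.128, [87.9]), (0.132, [87.8]), (0.136, [87.9]), (0.14, [])]
[-0.65849841  0.10810824 -1.7704593 ] 69.14505465247203
t 80.4 at [ 0.5778 -0.2913  0.1047] psi 85.79 q6 -0.43 w 0.151
  SHIFT 3 x [0.0, 0.01, -4.84]
  TURN 1 x [-3.21]
  SHIFT 6 x [5.02, -0.28, 0.0]
```

Request:
move_arm:
  series: [0.5,0,0,-4.9,0,0,0,0.5,0,0,-4.9,0,0,0,0.5,0,0,-4.9,0,0,0,0.5,0,0,0,0,0,-3.2,0.5,5,-0.28,0,0,0,0]

```text
time: 81.03
tool_pos: [0.5766, -0.2436, 0.2527]
tcp_rot: [2.243, 2.196, 0.0]
wrist_force: [0.6, 2.8, -1.0]
width: 0.151
grip_force: 69.1
```

Request:
move_arm:
  series: [0.5,5,-0.28,0,0,0,0,0.5,5,-0.28,0,0,0,0,0.5,5,-0.28,0,0,0,0,0.5,5,-0.28,0,0,0,0,0.5,5,-0.28,0,0,0,0]

```text
time: 81.65
tool_pos: [0.566, 0.0104, 0.2514]
tcp_rot: [-2.241, -2.201, 0.001]
wrist_force: [1.4, -0.4, -2.0]
width: 0.149
grip_force: 69.2
```

Request:
move_arm:
  series: [0.5,0,0,5,0,0,0,0.5,0,0,5,0,0,0,0.5,0,0,5,0,0,0,0.5,0,0,0,0,0,0,0.5,0,0,0,0,0,0]

```text
time: 82.28
tool_pos: [0.5676, 0.0088, 0.1034]
tcp_rot: [2.24, 2.201, 0.002]
wrist_force: [0.4, -0.5, -1.7]
width: 0.149
grip_force: 69.1
```

```bash
python3 - <<'E'
from plan import *
s=read_state();plan([(.5664,.009,.0355,89)]);print(s["wrist_force"],s["grip_force"])
C,w=shot("wrist","m1")
# flange side edges in the image: bright steel vs surroundings -> handle yaw and centre relative to TCP
g=cv2.cvtColor(w,cv2.COLOR_BGR2GRAY).astype(int);z=s["tool_pos"][2]-.0265
print("z flange top",z,"pred nominal corners",proj(C,[(s["tool_pos"][0]+a*.028,s["tool_pos"][1]+.001+b*.028,z) for a,b in((-1,1),(1,1),(1,-1),(-1,-1))]).round(1).tolist())
for v in(200,210,220):print(v,g[v,250:390:2])
for u in(285,350):print(u,g[170:215,u])
E
```

```text
t 82.3 at [0.5676 0.0088 0.1034] psi 88.98 q6 -0.01 w 0.149
  SHIFT 2 x [0.01, -0.06, 3.39]
[ 0.37779641 -0.50141669 -1.6890397 ] 69.08818003343185
z flange top 0.07688266355303819 pred nominal corners [[269.4, 193.6], [370.1, 191.8], [367.3, 280.5], [275.4, 282.0]]
200 [188 188 188 188 187 186 186 187 189 187 112  80  79  81  80  80  80  80
  80  80  80  80  80  80  80  80  80  79  74  36  11   9  11  11  12  11
  10  10  11  10  12  48  80  80  80  79  80  80  79  80  79  80  80  80
  79  79  79  78  79  78 185 188 188 187 186 186 185 184 184 184]
210 [188 188 187 187 188 187 186 186 186 187 161  80  80  80  79  80  80  80
  80  79  80  79  80  80  80  80  80  63  11  11  10   9  10  11  10  11
  10  10   9  12  10  10  10  79  80  80  80  80  80  80  80  80  79  79
  80  80  80  80  80  80 184 185 186 186 185 185 184 184 184 183]
220 [188 188 186 185 184 185 185 186 186 185 185  82  81  81  81  80  81  81
  81  80  81  76  74  74  74  75  75  11  11  12  11  12  12  11  11  13
  13  12  11  11  12  11  11  26  73  73  74  74  73  80  80  80  80  80
  80  80  80  80  80 105 186 184 184 183 182 182 183 184 184 183]
285 [55 54 57 57 56 56 58 57 56 61 63 59 59 60 60 62 65 66 70 72 74 74 78 81
 83 83 83 81 81 80 80 79 79 79 78 79 79 79 80 81 80 78 78 78 78]
350 [ 57  55  58  59  58  59  60  57  59  60  57  57  61  61  90 121 123 119
 108  85  73  74  77  81  83  83  83  81  80  80  79  78  78  78  78  78
  80  80  80  80  80  80  78  79  78]
```

Request:
move_arm:
  series: [0.5,0,-0.1,3,0,0,0,0.5,0,0,2.5,0,0,0,0.5,0,0,0.7,0,0,0,0.5,0,0,0,0,0,0,0.5,0,0,0,0,0,0]

```text
time: 82.95
tool_pos: [0.5673, 0.0088, 0.042]
tcp_rot: [2.239, 2.2, 0.004]
wrist_force: [0.3, -0.7, -1.2]
width: 0.149
grip_force: 69.2
```

```bash
python3 - <<'E'
from plan import *
s=read_state();plan([(.5664,.009,.0345,89)]);print(s["wrist_force"],s["grip_force"])
E
```

```text
t 83.0 at [0.5673 0.0088 0.042 ] psi 88.99 q6 -0.01 w 0.149
  SHIFT 1 x [0.02, -0.09, 0.75]
[ 0.29135782 -0.66184682 -1.20776979] 69.17695776675828
```

Request:
move_arm:
  series: [0.5,0.02,-0.08,0.4,0,0,0,0.5,0,0,0.25,0,0,0,0.5,0,0,0.12,0,0,0,0.5,0,0,0,0,0,0]

```text
time: 83.45
tool_pos: [0.5653, 0.009, 0.0345]
tcp_rot: [2.241, 2.202, 0.0]
wrist_force: [-4.3, 0.5, 12.1]
width: 0.158
grip_force: 71.7
```

```bash
python3 - <<'E'
from plan import *
s=read_state();plan([(.5664,.009,.0345,89)]);print(s["wrist_force"],s["grip_force"])
E
```

```text
t 83.5 at [0.5653 0.009  0.0345] psi 89.0 q6 -0.01 w 0.158
  SHIFT 1 x [0.0, 0.11, 0.0]
[-4.25129415  0.48898763 12.12190829] 71.67544757947326
```

Request:
move_arm:
  series: [0.5,0,0.08,-0.15,0,0,0,0.5,0,0,0,0,0,0,4,0,0,0,0,0,0,5,0,0,0,0,0,0,6,0,0,0,0,0,0]

```text
time: 84.08
tool_pos: [0.5653, 0.009, 0.0334]
tcp_rot: [-2.241, -2.201, 0.001]
wrist_force: [0.0, 0.3, -1.3]
width: 0.703
grip_force: 0.0
```

Request:
move_arm:
  series: [6,0,0,-2,0,0,0,6,0,0,-4,0,0,0,8,0,0,-5,0,0,0,8,0,0,-5,0,0,0,8,0,0,-4,0,0,0]

```text
time: 84.7
tool_pos: [0.566, 0.009, 0.236]
tcp_rot: [2.24, 2.201, 0.002]
wrist_force: [-0.2, 0.4, -0.5]
width: 0.935
grip_force: 0.0
```

Request:
move_arm:
  series: [8,-3,0,0,0,0,0,8,-3,0,0,0,0,0,8,0,0,0,0,0,0,8,0,0,0,0,0,0]

```text
time: 85.2
tool_pos: [0.5643, -0.0506, 0.2334]
tcp_rot: [-2.241, -2.2, -0.0]
wrist_force: [0.2, -0.1, 0.3]
width: 0.936
grip_force: 0.0
```

```bash
python3 - <<'E'
from plan import *
x,y=.5664,.010
C,im=shot("wrist","f1");u=proj(C,(x,y,.04))[0];print(read_state()["tool_pos"],u,"mat pred",proj(C,[(x+a*.035,y+b*.035,0) for a,b in((-1,1),(1,1),(1,-1),(-1,-1))]).round().tolist())
m=(im.max(2)<62).astype(np.uint8);m[int(u[1])+70:]=0
for b in blobs(m,300):
    if np.hypot(*(b[2]-u))<40:
        p,e=fitbox([(C,hullpts(b[0]))],(x,y,1.57),.06,.028,.026,l=.014);print(b[1],p.round(4),np.degrees(p[2]).round(1),e.round(2))
np.save("f1.npy",im)
# mat: bluish vs table
hsv=cv2.cvtColor(im,cv2.COLOR_BGR2HSV)
y0,x0=int(u[1]),int(u[0]);print(im[y0-60:y0+61:6,x0-40].tolist())
E
```

```text
[ 0.56433175 -0.05028426  0.23338661] [321.18910794 122.3526178 ] mat pred [[290.0, 90.0], [351.0, 89.0], [350.0, 150.0], [293.0, 151.0]]
832 [0.5651 0.0108 1.5721] 90.1 0.4
[[97, 96, 97], [96, 95, 96], [96, 95, 96], [97, 96, 97], [97, 96, 98], [98, 97, 98], [98, 98, 99], [98, 98, 99], [98, 97, 98], [98, 97, 98], [97, 96, 97], [97, 96, 97], [97, 96, 97], [97, 96, 96], [138, 137, 139], [179, 177, 180], [183, 181, 182], [177, 175, 178], [178, 177, 178], [177, 176, 177], [177, 177, 179]]
```

Request:
move_arm:
  series: [8,-5.4,-1.5,-1,0,0,0,8,-5.4,-1.5,-1,0,0,0,8,0,0,0,0,0,0,8,0,0,0,0,0,0,8,0,0,0,0,0,0]

```text
time: 85.88
tool_pos: [0.5328, -0.1569, 0.2533]
tcp_rot: [-2.238, -2.203, -0.0]
wrist_force: [0.9, 0.4, -0.0]
width: 0.933
grip_force: 0.0
```

```bash
python3 - <<'E'
from arm import *
s=read_state();print(s["time"],s["tool_pos"]);topchk("f2",.168,.046);Ct,im=shot("top","f3");Cs,is_=shot("scene","f4")
m=satmask(is_);
H=[boxhull(Cs,(.534,-.158,-.038,z),w,h) for z,w,h in((.012,.064,.084),(.096,.046,.072))]
M=np.zeros(m.shape,np.uint8)
for h in H:cv2.fillPoly(M,[h.round().astype(np.int32)],1)
ys,xs=np.nonzero(M);bb=[xs.min(),xs.max(),ys.min(),ys.max()];print("scene col pred bbox",bb)
b=max((b for b in blobs(m,150) if abs(b[2][0]-xs.mean())<15 and abs(b[2][1]-ys.mean())<20),key=lambda b:b[1]);y2,x2=np.nonzero(b[0]);print(x2.min(),x2.max(),y2.min(),y2.max(),"IoU",(b[0]&(M>0)).sum()/(b[0]|(M>0)).sum())
C,_,q=armangle("f5");print([(i,int(q[i])) for i in range(70,98,1)])
E
```

```text
85.875 [ 0.53278016 -0.15686984  0.25326338]
pred [[292.4, 237.0], [292.2, 180.5], [353.5, 181.8], [350.3, 238.2]]
4072 [323. 195.] 291 354 145 236
scene col pred bbox [np.int64(285), np.int64(317), np.int64(115), np.int64(177)]
284 318 130 178 IoU 0.4219948849104859
[(70, 93), (71, 87), (72, 83), (73, 78), (74, 74), (75, 75), (76, 78), (77, 80), (78, 82), (79, 83), (80, 87), (81, 90), (82, 95), (83, 102), (84, 109), (85, 124), (86, 128), (87, 128), (88, 125), (89, 114), (90, 98), (91, 85), (92, 71), (93, 65), (94, 67), (95, 66), (96, 61), (97, 59)]
```

```bash
python3 -c "
from workcell import *
print(finish_job())"
```

```text
the job is handed in; nothing more can be done
None
```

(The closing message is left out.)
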